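# Make up a gift stand at the confectionery packing bench

## Robot

A 6-joint arm with a two-finger parallel gripper is mounted at the origin on the work surface. World frame = base frame: x ahead of the robot, y to its left, z up, the work surface at z = 0. Lengths are in m, angles in degrees, forces in N, time in s.
With the tool pointing down it reaches from about 0.375 to 0.9 m from the base axis. Payload 3.1 kg.
Tool frame: the origin (TCP) lies between the finger pads; the fingertips stand 11 mm ahead of it and the grasp point (between the pads) lies 8 mm behind it; z points along the fingers, y is the line along which they close (so a half turn about z gives the same grasp; the last joint's range is limited). The gripper opens to 87 mm and grips with 3 to 60 N. Pads are 19 mm wide; open, the fingers measure 117 mm over their backs; the gripper's body (75 mm by 190 mm) begins 51 mm behind the grasp point.
Start: joints at [-74.513, 30.224, 82.088, -0, 67.689, -10.227], TCP at [0.271, -0.563, 0.234] pointing down, gripper open.
Joint ranges: [-176.69, 176.69], [-43.24, 126.21], [12.49, 139.97], [-82, 262], [0, 151.66], [-163.58, 163.58]. Speed limits (degrees/s): [159.86, 159.86, 180, 180, 180, 180].

## Interface

Orientations are given as a 3x3 rotation matrix whose columns are the frame's x, y, z axes.
In Python, from rig import bot gives the robot as it stands.
- The arm moves only by the tool apply_moves, never from a script. Its argument "steps" is a list that holds one entry, the list of rows, each a list of 7 numbers: the shift along the tool's x, y, z in cm, then the turn, a rotation vector about the tool's x, y, z in degrees, then the gripper command: -1 is shut, 1 is fully open, values between are in proportion. In form: [[[dx, dy, dz, rx, ry, rz, jaw], ...]]. A call has 1 to 20 rows; each row is the pose to reach, as a shift and turn from the pose commanded when the call began, along the tool's axes at that moment; what a row does not reach only later rows make up. A row lasts 1/8 s, in which the tool goes at most 62.5 mm and 10.7 degrees, less where a joint would pass 70% of its speed; a pose out of reach is approached as far as the arm can. A call with a gripper value outside its range is refused whole. The fingers move at their own pace and stop on an object; the grip force is fixed at half the most. Time passes only in rows, so rows that repeat a pose let the fingers close. It gives the time, the measured TCP pose, the force, the opening and the grip force at its end, in the units of the state.
- bot.read_state(): the state, without advancing time (a new reading comes with each control period).
- bot.capture(name): name is "scene" or "top" or "wrist"; returns the picture (400x640x3 uint8, blue, green, red); there is no depth.
- bot.camera_model(name): a dict with "intrinsics" (3x3 intrinsics, pixels), "k1" (the pictures are not rectified: a ray, as slopes to the right and down, at radius r is drawn at 1 + k1 r^2 times it, then the intrinsics apply), "R" (3x3) and "t" (3): a world point X has camera coordinates R X + t. Camera axes: x right, y down, z forward; pixel columns grow to the right and rows downward; lengths in m; the calibration is good to about 2 mm. A picture is of the moment at which its call begins: read the wrist's pose just before it. camera_model takes no time and is no camera call; for the wrist camera it gives the pose at the moment of the call.
- bot.hand_in(): hands the job in; it is judged then, once.
The state is a dict: "time_s": time; "joint_positions": joint angles; "qvel": joint speeds; "tau": joint torques, N m; "position": TCP position; "tcp_rot": TCP orientation; "force": force on the tool from outside, world axes, zero at the start; "moment": the same for the moment, N m; "opening": opening from 0.0 (shut) to 1.0 (fully open); "grasp_force": force on a finger pad.
Only numpy, scipy, OpenCV 4.12 (cv2) and the standard library are available. Lean on these libraries where they do the work, as an engineer would, in place of code of your own. Each camera call takes 0.05 s, during which the arm holds its last target. There are 200 camera calls.

## Task

Make up the gift stand: tip the white tray so that the thin gold medal slides into its pick-up corner (the one with the thumb cut in the rim and the finger hole in the floor), set the tray back down flat on the bench, then pick the medal out and put it flat in the stand's shallow red-lined bed. Drop every wrapped nougat stick on the bench (there are three or four) end-down into the stand's tall slots. Leave the jar, the brownies and the tape roll where they are.

Things in the scene. Friction and masses are not known exactly. Their poses are not given: they have to be found in the camera images.
- tray: Loose shallow tray of smooth white melamine, 170 mm (its x) by 220 mm (its y) outside, 0.45 kg, on the bench at the robot's left. Origin: centre of its underside; z up. Flat floor 12 mm above the bench; rim all round 8 mm thick, 30 mm high from the bench, can be gripped from above. The medal starts to slide at a tilt of 8 to 13 degrees; about 25 degrees carries it along a wall into the corner.
- pickup_corner (a point): On the tray's floor at (-49, -69, 12) mm in the tray's frame (axes as the tray's), near its (-x, -y) corner: where the medal's centre lies once it has slid home against the thumb cut. There its edge stands over the cut on one side and over the finger hole on the other, so fingers closing along the tray's x can go down past it, below the floor, and take it by its diameter.
- thumb_cut (a point): Middle of the thumb cut in the tray's -x rim, at bench level, at (-85, -69, 0) mm in the tray's frame: a gap 32 mm wide in the rim, open from top to bench, cut into the floor as far as x = -68 mm.
- finger_hole (a point): Middle of the finger hole right through the tray's floor, at (-4, -69, 0) mm in the tray's frame, bench level: 52 mm (x) by 36 mm (y).
- medal: Thin loose chocolate medal in gold foil, 64 mm in diameter, 3 mm thick, 20 g. Origin: centre of its underside; z is the disc's axis. It starts lying on the tray's floor away from the pick-up corner, where it is too thin to be grasped.
- gift_stand: Fixed beech gift stand at the robot's right, 186 mm (its x) by 142 mm (its y). Origin: centre of its underside, on the bench; z up; its -x end is turned to the robot. A shallow bed from x = -93 to 27 mm; behind it, x = 27 to 93 mm, a rack 110 mm high with four open-topped slots side by side along y, each 56 mm (x) by 30 mm (y) inside and 104 mm deep; outer walls 5 mm, dividers 4 mm.
- bed (a point): Centre of the bed's floor, at (-30.5, 0, 6.6) mm in the gift stand's frame, axes as the stand's. The bed is lined in red, its inside 115 mm (x) by 132 mm (y), its walls 5 mm thick and 14 mm high from the bench; the rack forms its +x side.
- slot1 (a point): Centre of the mouth of rack slot 1, level with the top of the rack, at (60, -51, 110) mm in the gift stand's frame. Axes as the stand's.
- slot2 (a point): Centre of the mouth of rack slot 2, level with the top of the rack, at (60, -17, 110) mm in the gift stand's frame. Axes as the stand's.
- slot3 (a point): Centre of the mouth of rack slot 3, level with the top of the rack, at (60, 17, 110) mm in the gift stand's frame. Axes as the stand's.
- slot4 (a point): Centre of the mouth of rack slot 4, level with the top of the rack, at (60, 51, 110) mm in the gift stand's frame. Axes as the stand's.
- stick1: Wrapped nougat stick (cream with orange stripes), a rigid square bar 110 mm long and 18 mm by 18 mm, 45 g, lying on the bench between tray and stand. Origin: its middle; x along its length. Absent in some runs.
- stick2: Wrapped nougat stick (brown with cream stripes), a rigid square bar 110 mm long and 18 mm by 18 mm, 45 g, lying on the bench between tray and stand. Origin: its middle; x along its length. Absent in some runs.
- stick3: Wrapped nougat stick (cream with orange stripes), a rigid square bar 110 mm long and 18 mm by 18 mm, 45 g, lying on the bench between tray and stand. Origin: its middle; x along its length. Absent in some runs.
- stick4: Wrapped nougat stick (brown with cream stripes), a rigid square bar 110 mm long and 18 mm by 18 mm, 45 g, lying on the bench between tray and stand. Origin: its middle; x along its length. Absent in some runs.
- sprinkle_jar: Bystander: amber jar with white cap, 56 mm in diameter, 85 mm high. Origin: centre of its underside.
- brownie1: Bystander: wrapped brownie 45 x 60 x 28 mm. Origin: centre of its underside.
- brownie2: Bystander: wrapped brownie 45 x 60 x 28 mm. Origin: centre of its underside.
- brownie3: Bystander: wrapped brownie 45 x 60 x 28 mm. Origin: centre of its underside.
- tape_roll: Bystander: yellow tape roll lying flat, 84 mm in diameter, 24 mm high. Origin: centre of its underside.
Not all that is in view belongs to the job. Leave any green or purple look-alike of the stick4 alone.

How it is judged:
By the outcome, as a careful person would: the job done as asked, in the order asked, and still so for the second after the job is handed in, with the robot touching nothing.
Of stick1, stick2, stick3, stick4 only 3 to 4 are there at a start; the rules pass over those that are not, and their reading is None.
At some moment in a run one of tray, stick1, stick2, stick3, stick4 may be knocked a few centimetres aside while the robot is not near it.
It also fails if it takes over 208 s, if anything falls off the work surface, if the arm or the gripper's body presses on something with over 40 N, if the wrist force passes 120 N, or if a joint passes its speed limit or range.

## Working session

There is one attempt and no reset: what is moved stays moved. The work goes in short steps, Python scripts to look and compute and a tool call to move; the robot and the scene stay as the last step left them, time stands still between calls to the robot, and variables do not carry over. Pictures are saved under pics/ and viewed, at most 14 in all, crops included, and the job is handed in when it is done.

Besides the shell and the picture viewer there is one more tool, called as name(argument=value, ...), one argument or row to a line, values as JSON. apply_moves: Moves the arm, as the interface text tells. Its arguments: {"type":"object","properties":{"steps":{"type":"array","items":{"type":"array","items":{"type":"array","items":{"type":"number"}}}}},"required":["steps"]}

```bash
mkdir -p pics; cat > h.py <<'E'
import numpy as np, cv2
from rig import bot
def save(name,f):
    im=bot.capture(name); cv2.imwrite(f'pics/{f}.png',im); return im
def ray(cm,u,v):
    K=np.array(cm['intrinsics']); d=np.array([cm['k1'],0,0,0,0.])
    x,y=(u-K[0,2])/K[0,0],(v-K[1,2])/K[1,1]
    r=np.hypot(x,y); s=1.
    for _ in range(30): s=1/(1+cm['k1']*(r*s)**2)
    R=np.array(cm['R']);t=np.array(cm['t'])
    return -R.T@t, R.T@np.array([x*s,y*s,1])
def onz(cm,u,v,z):
    c,d=ray(cm,u,v); return c+d*(z-c[2])/d[2]
def two(a,pa,b,pb):
    c1,d1=ray(a,*pa);c2,d2=ray(b,*pb)
    s=np.linalg.lstsq(np.c_[d1,-d2],c2-c1,rcond=None)[0]
    p,q=c1+s[0]*d1,c2+s[1]*d2
    return (p+q)/2,np.linalg.norm(p-q)
def proj(cm,X):
    p=np.array(cm['R'])@np.array(X)+np.array(cm['t']);x,y=p[:2]/p[2];f=1+cm['k1']*(x*x+y*y);K=np.array(cm['intrinsics'])
    return np.array([K[0,0]*x*f+K[0,2],K[1,1]*y*f+K[1,2]])
def togo(target,R=None):
    s=bot.read_state();T=np.array(s['tcp_rot']);return np.round(T.T@(np.array(target)-s['position'])*100,2)
E
ls; python3 - <<'E'
from h import *
for n in('scene','top'):
    save(n,n+'0');c=bot.camera_model(n);print(n,np.round(c['intrinsics'],1).tolist(),c['k1'],np.round(-np.array(c['R']).T@c['t'],3),np.round(c['R'],2).tolist())
s=bot.read_state();print(np.round(s['tcp_rot'],3),s['time_s'],s['opening'])
c=bot.camera_model('wrist');T=np.array(s['tcp_rot']);print(T.T@(-np.array(c['R']).T@c['t']-s['position']),np.round(np.array(c['R'])@T,2))
E
```

```text
h.py
pics
scene [[409.0, 0.0, 323.8], [0.0, 409.0, 203.1], [0.0, 0.0, 1.0]] 0.010497646500681784 [ 1.152 -0.358  0.724] [[0.42, 0.91, -0.0], [0.59, -0.27, -0.76], [-0.69, 0.32, -0.65]]
top [[398.0, 0.0, 309.6], [0.0, 398.0, 193.7], [0.0, 0.0, 1.0]] -0.0453499321341142 [ 0.413 -0.034  1.208] [[0.03, -1.0, -0.02], [-1.0, -0.03, -0.07], [0.07, 0.02, -1.0]]
[[ 0.901  0.434 -0.001]
 [ 0.434 -0.901  0.002]
 [ 0.    -0.002 -1.   ]] 0.1 1.0001355764272226
[ 0.07127503  0.00072156 -0.15132695] [[ 0.    1.   -0.  ]
 [-0.97  0.   -0.26]
 [-0.26  0.    0.97]]
```

View pics/scene0.png

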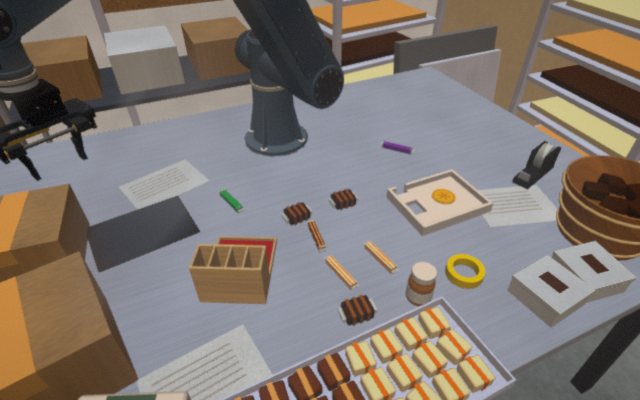

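View pics/top0.png

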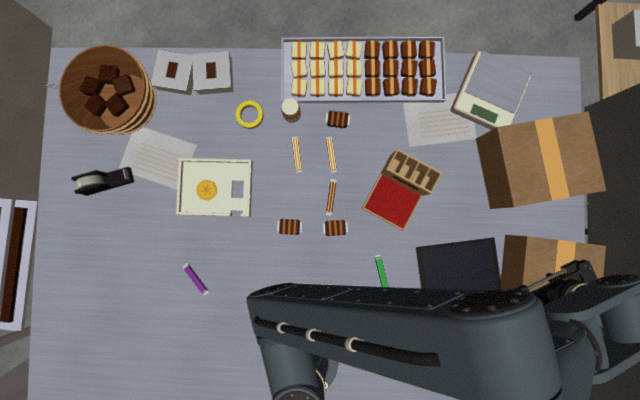

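Top view: tray centre about (214,187), with the thumb cut at (237,213) and the finger hole at (237,188). The medal is at (206,190) and the stand at about (402,188).

Stick candidates in the top view:
- Cream sticks at (296,154) and (331,154), and a brown one at (331,197). These are the three real sticks.
- Green at (381,271) and purple at (195,279). These are decoys.
- The striped brownies at (289,227), (335,228) and (338,119) are wide blocks, so not sticks.

```bash
cat > see.py <<'E'
from h import *
def blobs(mask,mn=30):
    cs,_=cv2.findContours(mask.astype(np.uint8),cv2.RETR_EXTERNAL,cv2.CHAIN_APPROX_NONE)
    return [c for c in cs if cv2.contourArea(c)>=mn]
E
python3 - <<'E'
from see import *
im=cv2.imread('pics/top0.png');cm=bot.camera_model('top')
hsv=cv2.cvtColor(im,cv2.COLOR_BGR2HSV)
for n,p in dict(tray=(183,170),bench=(270,180),red=(390,200),s1=(296,154),s3=(331,197),beech=(375,215),medal=(200,186)).items(): print(n,hsv[p[1],p[0]])
# tray: cream bright
m=cv2.inRange(hsv,(15,0,170),(40,90,255));m[:, :165]=0;m[:,265:]=0;m[:150]=0;m[225:]=0
for c in blobs(m,300):
    r=cv2.minAreaRect(c);b=cv2.boxPoints(r);print('tray',r);print(np.round([onz(cm,*p,0.03) for p in b],4))
m=cv2.inRange(hsv,(0,150,80),(8,255,255))|cv2.inRange(hsv,(172,150,80),(180,255,255))
for c in blobs(m,300):
    r=cv2.minAreaRect(c);b=cv2.boxPoints(r);print('red',r);print(np.round([onz(cm,*p,0.007) for p in b],4))
m=cv2.inRange(hsv,(5,60,60),(30,255,255));m[:135]=0;m[218:]=0;m[:,:285]=0;m[:,345:]=0
for c in blobs(m,30):
    r=cv2.minAreaRect(c);b=cv2.boxPoints(r);print('stick',r);print(np.round([onz(cm,*p,0.018) for p in b],4))
big=np.hstack([cv2.resize(im[140:230,165:265],None,fx=4,fy=4),cv2.resize(im[140:230,350:450],None,fx=4,fy=4)])
big2=cv2.resize(im[130:220,280:345],None,fx=4,fy=4)
cv2.imwrite('pics/crop1.png',big)
E
```

```text
tray [ 32  28 184]
bench [115  21 156]
red [  1 211 138]
s1 [ 26  67 202]
s3 [ 13 157 125]
beech [ 17  95 150]
medal [ 23 176 204]
tray ((206.92576599121094, 182.59786987304688), (85.5079574584961, 64.31661224365234), 1.6365771293640137)
[[0.4242 0.4291 0.03  ]
 [0.619  0.4343 0.03  ]
 [0.6175 0.173  0.03  ]
 [0.4246 0.1708 0.03  ]]
red ((392.14361572265625, 201.0432586669922), (43.70588302612305, 37.94117736816406), 28.07248878479004)
[[ 0.4602 -0.1724  0.007 ]
 [ 0.5632 -0.2245  0.007 ]
 [ 0.5039 -0.342   0.007 ]
 [ 0.4016 -0.2894  0.007 ]]
stick ((330.7604064941406, 196.76406860351562), (5.785277366638184, 31.250389099121094), 8.530765533447266)
[[ 0.4438 -0.057   0.018 ]
 [ 0.5369 -0.0685  0.018 ]
 [ 0.5348 -0.0857  0.018 ]
 [ 0.4417 -0.0742  0.018 ]]
stick ((330.850341796875, 153.51951599121094), (31.77432632446289, 6.380733013153076), 82.56858825683594)
[[ 0.6665 -0.0514  0.018 ]
 [ 0.6695 -0.0705  0.018 ]
 [ 0.5737 -0.0852  0.018 ]
 [ 0.5707 -0.0662  0.018 ]]
stick ((296.3384704589844, 153.70770263671875), (31.25675392150879, 5.705597877502441), 82.87498474121094)
[[0.6628 0.0518 0.018 ]
 [0.6654 0.0347 0.018 ]
 [0.5709 0.02   0.018 ]
 [0.5683 0.037  0.018 ]]
```

View pics/crop1.png

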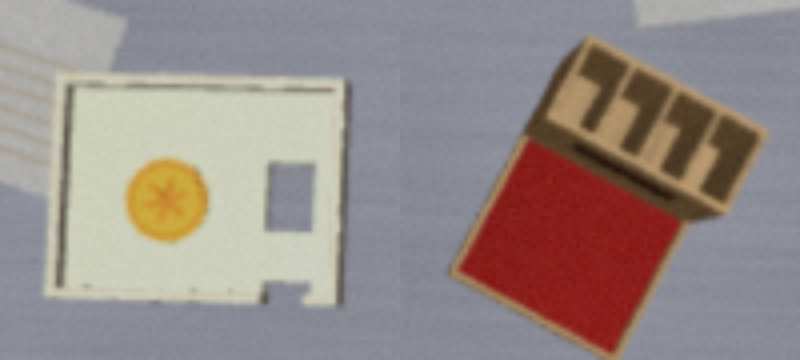

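The tray's rim corners in the top picture are about (179.5,158.3), (252.5,160), (176,214.3) and (250,216.5). The cut is at the bottom right with the hole above it, so tray +x points up the picture. The stand is turned by about 27°, with its slots at the upper right. I'll check heights by triangulating with the scene camera.

```bash
python3 - <<'E'
from see import *
cm=bot.camera_model('top');cs=bot.camera_model('scene')
P=[onz(cm,u,v,.03) for u,v in((179.5,158.3),(252.5,160),(176,214.3),(250,216.5))]
print(np.round(P,4));print([round(np.linalg.norm(P[a]-P[b]),3) for a,b in((0,1),(2,3),(0,2),(1,3))],np.mean(P,0))
print('pred scene',[np.round(proj(cs,p)) for p in P])
# stand rack top corners from crop2: right half x-400, /4 + (350,140)
Q=[onz(cm,350+(u-400)/4,140+v/4,.11) for u,v in((590,37),(768,130),(725,213))];print('rack',np.round(Q,4))
B=[onz(cm,350+(u-400)/4,140+v/4,.014) for u,v in((452,272),(616,358))];print('bed front',np.round(B,4))
im=cv2.imread('pics/scene0.png')
print('pred rack scene',[np.round(proj(cs,p)) for p in Q])
for p in Q+B+P: cv2.circle(im,tuple(int(round(x)) for x in proj(cs,p)),1,(255,0,255),-1)
cv2.imwrite('pics/crop2.png',np.hstack([cv2.resize(im[225:310,180:290],None,fx=3.5,fy=3.5),cv2.resize(im[160:245,385:500],None,fx=3.5,fy=3.5)]))
E
```

```text
[[0.5923 0.3884 0.03  ]
 [0.5924 0.1661 0.03  ]
 [0.423  0.3901 0.03  ]
 [0.4231 0.167  0.03  ]]
[np.float64(0.222), np.float64(0.223), np.float64(0.169), np.float64(0.169)] [0.50769437 0.27790584 0.03      ]
pred scene [array([492., 203.]), array([422., 228.]), array([451., 169.]), array([386., 189.])]
rack [[ 0.6209 -0.2509  0.11  ]
 [ 0.5592 -0.3752  0.11  ]
 [ 0.5006 -0.3457  0.11  ]]
bed front [[ 0.4583 -0.1688  0.014 ]
 [ 0.3975 -0.2924  0.014 ]]
pred rack scene [array([259., 269.]), array([188., 268.]), array([197., 244.])]
```

View pics/crop2.png

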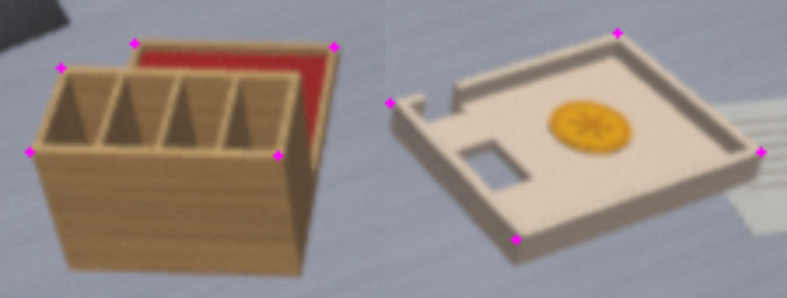

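apply_moves(
  steps=[
    [[62.5,-75,0,0,0,-154.3,-0.1],[62.5,-75,0,0,0,-154.3,-0.1],[62.5,-75,0,0,0,-154.3,-0.1],[62.5,-75,0,0,0,-154.3,-0.1],[62.5,-75,0,0,0,-154.3,-0.1],[62.5,-75,0,0,0,-154.3,-0.1],[62.5,-75,0,0,0,-154.3,-0.1],[62.5,-75,0,0,0,-154.3,-0.1],[62.5,-75,0,0,0,-154.3,-0.1],[62.5,-75,0,0,0,-154.3,-0.1],[62.5,-75,0,0,0,-154.3,-0.1],[62.5,-75,0,0,0,-154.3,-0.1],[62.5,-75,0,0,0,-154.3,-0.1],[62.5,-75,0,0,0,-154.3,-0.1],[62.5,-75,0,0,0,-154.3,-0.1],[62.5,-75,0,0,0,-154.3,-0.1],[62.5,-75,0,0,0,-154.3,-0.1],[62.5,-75,5,0,0,-154.3,-0.1],[62.5,-75,9,0,0,-154.3,-0.1],[62.5,-75,9,0,0,-154.3,-0.1]],
  ],
)

```text
time_s: 2.6
position: [0.506, 0.3812, 0.1401]
tcp_rot: [[-1.0, 0.001, -0.009], [0.001, 1.0, -0.005], [0.009, -0.005, -1.0]]
force: [-0.2, -0.4, 0.4]
opening: 0.452
grasp_force: 0.0
```

```bash
python3 - <<'E'
from see import *
s=bot.read_state();print(np.round(s['joint_positions'],1),np.round(s['tcp_rot'],3).tolist(),s['position'],s['opening'])
cm=bot.camera_model('wrist');im=save('wrist','w1')
print(proj(cm,[.508,.384,.03]),proj(cm,[.5923,.388,.03]),proj(cm,[.423,.390,.03]))
E
```

```text
[ 26.9  37.4  85.   -0.   58.1 -63. ] [[-1.0, 0.001, -0.009], [0.001, 1.0, -0.005], [0.009, -0.005, -1.0]] [0.50597603 0.38119809 0.14010771] 0.4522665487241852
[322.25510688 206.78974896] [326.12888518 291.10969708] [329.84533235 107.30787248]
```

View pics/w1.png

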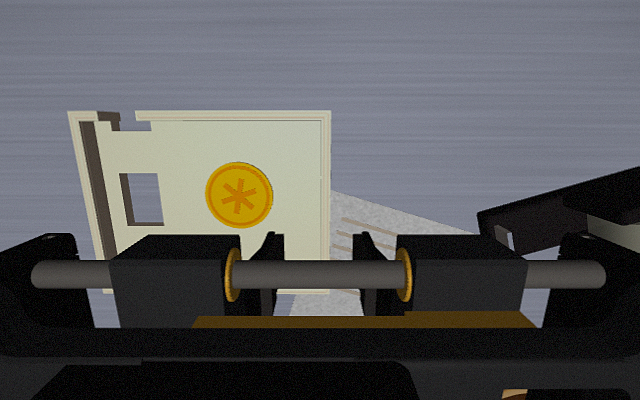

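The wrist picture shows the tray's +y rim running up at about x=326 (corner at (330,110), predicted (330,107)). The fingers straddle it, and the medal is at (239,195).

apply_moves(
  steps=[
    [[0,0.2,3,0,0,0,-0.1],[0,0.2,7,0,0,0,-0.1],[0,0.2,10,0,0,0,-0.1],[0,0.2,11.2,0,0,0,-0.1],[0,0.2,11.2,0,0,0,-0.1],[0,0.2,11.2,0,0,0,-0.1]],
  ],
)

```text
time_s: 3.4
position: [0.5103, 0.3865, 0.0335]
tcp_rot: [[-1.0, -0.0, 0.003], [-0.0, 1.0, 0.002], [-0.003, 0.002, -1.0]]
force: [0.0, 0.8, 1.1]
opening: 0.446
grasp_force: 0.0
```

apply_moves(
  steps=[
    [[0,-0.15,0.7,0,0,0,-0.1],[0,-0.15,0.7,0,0,0,-0.1],[0,-0.15,0.7,0,0,0,-1],[0,-0.15,0.7,0,0,0,-1],[0,-0.15,0.7,0,0,0,-1],[0,-0.15,0.7,0,0,0,-1],[0,-0.15,0.7,0,0,0,-1]],
  ],
)

```text
time_s: 4.28
position: [0.509, 0.3846, 0.0246]
tcp_rot: [[-1.0, -0.0, 0.0], [-0.0, 1.0, 0.0], [-0.0, 0.0, -1.0]]
force: [-0.0, 1.3, -0.3]
opening: 0.089
grasp_force: 30.0
```

apply_moves(
  steps=[
    [[0,-0.13,-0.95,-2.5,0,0,-1],[0,-0.3,-1.89,-5,0,0,-1],[0,-0.51,-2.82,-7.5,0,0,-1],[0,-0.76,-3.74,-10,0,0,-1],[0,-1.05,-4.65,-12.5,0,0,-1],[0,-1.38,-5.55,-15,0,0,-1],[0,-1.74,-6.43,-17.5,0,0,-1],[0,-2.15,-7.29,-20,0,0,-1],[0,-2.6,-8.14,-22.5,0,0,-1],[0,-3.08,-8.97,-25,0,0,-1],[0,-3.49,-9.61,-27,0,0,-1],[0,-3.49,-9.61,-27,0,0,-1],[0,-3.49,-9.61,-27,0,0,-1],[0,-3.49,-9.61,-27,0,0,-1],[0,-3.49,-9.61,-27,0,0,-1],[0,-3.49,-9.61,-27,0,0,-1]],
  ],
)

```text
time_s: 6.28
position: [0.5087, 0.3497, 0.1205]
tcp_rot: [[-1.0, -0.0, -0.001], [-0.001, 0.891, 0.454], [0.0, 0.454, -0.891]]
force: [0.2, 0.4, -2.0]
opening: 0.094
grasp_force: 30.0
```

```bash
python3 - <<'E'
from see import *
a=save('wrist','w2');b=save('scene','s2');s=bot.read_state();print(np.round(s['joint_positions'],1))
cv2.imwrite('pics/v2.png',np.hstack([cv2.resize(a,(400,250)),cv2.resize(b[125:250,360:560],(400,250))]))
E
```

```text
[  11.4   36.9   99.3   38.9   45.2 -106.9]
```

View pics/v2.png

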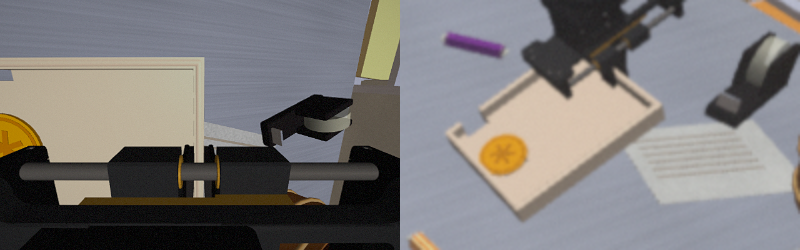

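apply_moves(
  steps=[
    [[0,0.13,1.91,5,0,0,-1],[0,0.07,4.2,11,0,0,-1],[0,-0.23,6.47,17,0,0,-1],[0,-0.66,8.33,22,0,0,-1],[0,-1.0,9.43,25,0,0,-1],[0,-1.25,10.14,27,0,0,-1],[0,-1.25,10.14,27,0,0,-1],[0,-1.25,10.14,27,0,0,-0.1],[0,-1.25,10.14,27,0,0,-0.1],[0,-1.25,10.14,27,0,0,-0.1],[0,-1.25,10.14,27,0,0,-0.1],[0,0.6,6.5,27,0,0,-0.1],[0,2.4,3.0,27,0,0,-0.1],[0,2.4,3.0,27,0,0,-0.1],[0,2.4,3.0,27,0,0,-0.1]],
  ],
)

```text
time_s: 8.25
position: [0.5084, 0.3841, 0.1046]
tcp_rot: [[-1.0, -0.0, -0.001], [-0.0, 1.0, -0.0], [0.001, -0.0, -1.0]]
force: [-0.2, 0.3, -0.5]
opening: 0.45
grasp_force: 0.0
```

apply_moves(
  steps=[
    [[-8,-9.4,0,0,0,90,-0.1],[-8,-9.4,0,0,0,90,-0.1],[-8,-9.4,0,0,0,90,-0.1],[-8,-9.4,0,0,0,90,-0.1],[-8,-9.4,0,0,0,90,-0.1],[-8,-9.4,0,0,0,90,-0.1],[-8,-9.4,0,0,0,90,-0.1],[-8,-9.4,0,0,0,90,-0.1],[-8,-9.4,0,0,0,90,-0.1],[-8,-9.4,0,0,0,90,-0.1],[-8,-9.4,0,0,0,90,-0.1]],
  ],
)

```text
time_s: 9.62
position: [0.5883, 0.2903, 0.1037]
tcp_rot: [[-0.001, 1.0, -0.002], [1.0, 0.001, -0.001], [-0.001, -0.002, -1.0]]
force: [-0.2, 0.1, -0.4]
opening: 0.449
grasp_force: 0.0
```

```bash
python3 - <<'E'
from see import *
cm=bot.camera_model('wrist');a=save('wrist','w3');b=save('top','t3');s=bot.read_state();print(s['position'],np.round(s['joint_positions'],1))
print([np.round(proj(cm,p)).tolist() for p in((.5923,.388,.03),(.5923,.29,.03),(.423,.390,.03))])
cv2.imwrite('pics/v3.png',np.hstack([cv2.resize(a,(400,250)),cv2.resize(b[130:240,160:336],(400,250))]))
E
```

```text
[0.58861444 0.29034313 0.10425491] [16.5 41.5 83.1  0.  55.5 16.5]
[[323.0, 81.0], [322.0, 216.0], [80.0, 78.0]]
```

View pics/v3.png

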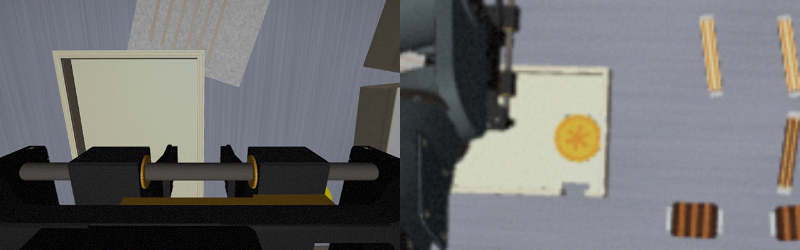

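apply_moves(
  steps=[
    [[0,0.1,4,0,0,0,-0.1],[0,0.1,7,0,0,0,-0.1],[0,0.1,7.8,0,0,0,-0.1],[0,0.1,7.8,0,0,0,-0.1],[0,0.1,7.8,0,0,0,-0.1],[0,0.1,7.8,0,0,0,-1],[0,0.1,7.8,0,0,0,-1],[0,0.1,7.8,0,0,0,-1],[0,0.1,7.8,0,0,0,-1],[0,0.1,7.8,0,0,0,-1]],
  ],
)

```text
time_s: 10.98
position: [0.5901, 0.2905, 0.027]
tcp_rot: [[-0.0, 1.0, 0.0], [1.0, 0.0, 0.0], [0.0, 0.0, -1.0]]
force: [0.1, -0.5, 1.6]
opening: 0.086
grasp_force: 30.0
```

apply_moves(
  steps=[
    [[0,-0.14,-0.73,-2.5,0,0,-1],[0,-0.3,-1.45,-5,0,0,-1],[0,-0.49,-2.16,-7.5,0,0,-1],[0,-0.72,-2.86,-10,0,0,-1],[0,-0.98,-3.55,-12.5,0,0,-1],[0,-1.27,-4.23,-15,0,0,-1],[0,-1.58,-4.9,-17.5,0,0,-1],[0,-1.93,-5.55,-20,0,0,-1],[0,-2.3,-6.18,-22.5,0,0,-1],[0,-2.7,-6.81,-25,0,0,-1],[0,-3.22,-7.52,-28,0,0,-1],[0,-3.22,-7.52,-28,0,0,-1],[0,-3.22,-7.52,-28,0,0,-1],[0,-3.22,-7.52,-28,0,0,-1],[0,-3.22,-7.52,-28,0,0,-1],[0,-3.22,-7.52,-28,0,0,-1]],
  ],
)

```text
time_s: 12.98
position: [0.5579, 0.2903, 0.1019]
tcp_rot: [[0.0, 0.883, 0.469], [1.0, -0.0, -0.0], [-0.0, 0.469, -0.883]]
force: [0.1, -0.5, -2.1]
opening: 0.09
grasp_force: 30.0
```

```bash
python3 - <<'E'
from see import *
b=save('scene','s4');a=save('top','t4');s=bot.read_state();print(np.round(s['joint_positions'],1))
cv2.imwrite('pics/v4.png',np.hstack([cv2.resize(a[130:240,160:336],(400,250)),cv2.resize(b[125:250,360:560],(400,250))]))
E
```

```text
[ 22.1  37.  106.1 -44.1  14.7  62.8]
```

View pics/v4.png

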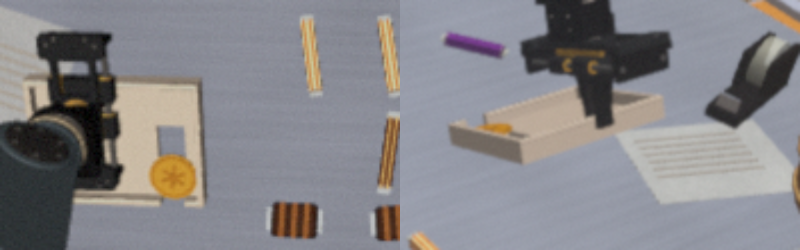

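apply_moves(
  steps=[
    [[0,0.17,1.46,5,0,0,-1],[0,0.22,3.08,10.5,0,0,-1],[0,0.12,4.56,15.5,0,0,-1],[0,-0.1,6.01,20.5,0,0,-1],[0,-0.46,7.44,25.5,0,0,-1],[0,-0.69,8.15,28,0,0,-1],[0,-0.69,8.15,28,0,0,-1],[0,-0.69,8.15,28,0,0,-0.1],[0,-0.69,8.15,28,0,0,-0.1],[0,-0.69,8.15,28,0,0,-0.1],[0,-0.69,8.15,28,0,0,-0.1],[0,1.2,4.6,28,0,0,-0.1],[0,3.06,1.1,28,0,0,-0.1],[0,3.06,1.1,28,0,0,-0.1],[0,3.06,1.1,28,0,0,-0.1]],
  ],
)

```text
time_s: 14.95
position: [0.5893, 0.2903, 0.1064]
tcp_rot: [[-0.0, 1.0, -0.001], [1.0, 0.0, -0.0], [-0.0, -0.001, -1.0]]
force: [-0.5, 0.1, 0.1]
opening: 0.452
grasp_force: 0.0
```

apply_moves(
  steps=[
    [[-8.1,-13,-2.4,0,0,0,1],[-8.1,-13,-2.4,0,0,0,1],[-8.1,-13,-2.4,0,0,0,1],[-8.1,-13,-2.4,0,0,0,1],[-8.1,-13,-2.4,0,0,0,1],[-8.1,-13,-2.4,0,0,0,1]],
  ],
)

```text
time_s: 15.7
position: [0.4614, 0.21, 0.1302]
tcp_rot: [[-0.0, 1.0, 0.001], [1.0, 0.0, 0.0], [0.0, 0.001, -1.0]]
force: [-0.7, -0.5, 1.1]
opening: 0.978
grasp_force: 0.0
```

```bash
python3 - <<'E'
from see import *
s=bot.read_state();cw=bot.camera_model('wrist');w=save('wrist','w5');t=save('top','t5')
ct=bot.camera_model('top');cs=bot.camera_model('scene');sc=save('scene','s5')
print(s['position'],s['opening'])
def med(im,roi):
    h=cv2.cvtColor(im,cv2.COLOR_BGR2HSV);m=cv2.inRange(h,(15,150,100),(32,255,255));z=np.zeros_like(m);x0,y0,x1,y1=roi;z[y0:y1,x0:x1]=m[y0:y1,x0:x1]
    c=max(blobs(z,20),key=cv2.contourArea);return cv2.minEnclosingCircle(c),cv2.fitEllipse(c) if len(c)>5 else None
a=med(t,(200,150,265,225));print('top',a,onz(ct,*a[1][0],.015))
b=med(sc,(380,150,500,240));print('scene',b,onz(cs,*b[1][0],.015)); print(two(ct,a[1][0],cs,b[1][0]))
c=med(w,(0,0,640,260));print('wrist',c,onz(cw,*c[1][0],.015))
cv2.imwrite('pics/v5.png',np.hstack([cv2.resize(w,(400,250)),cv2.resize(t[130:240,160:336],(400,250))]))
E
```

```text
[0.46144899 0.20999367 0.13023359] 0.978347485147829
top (((237.5, 203.6052703857422), 9.721774101257324), ((240.08091735839844, 203.7801055908203), (11.596012115478516, 20.66804313659668), 3.653958320617676)) [0.46062857 0.20109713 0.015     ]
scene (((406.5, 196.0), 10.920265197753906), ((407.03704833984375, 196.60855102539062), (12.67050838470459, 20.74431800842285), 111.10453033447266)) [0.46173846 0.21334004 0.015     ]
(array([0.46328641, 0.20520169, 0.01840953]), np.float64(0.01087092232330643))
wrist (((317.47186279296875, 201.08578491210938), 34.900779724121094), ((317.474853515625, 201.08587646484375), (67.08987426757812, 68.88702392578125), 91.69068145751953)) [0.46178332 0.21101547 0.015     ]
```

View pics/v5.png

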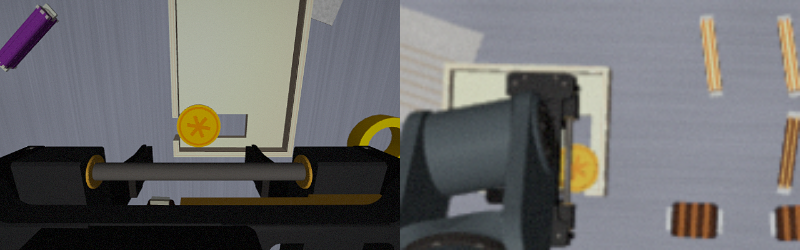

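apply_moves(
  steps=[
    [[0.1,0,4,0,0,0,1],[0.1,0,8,0,0,0,1],[0.1,0,10,0,0,0,1],[0.1,0,11,0,0,0,1],[0.1,0,11,0,0,0,1]],
  ],
)

```text
time_s: 16.48
position: [0.46, 0.2105, 0.0203]
tcp_rot: [[-0.0, 1.0, -0.001], [1.0, 0.0, -0.0], [-0.0, -0.001, -1.0]]
force: [0.3, 0.5, 0.6]
opening: 0.997
grasp_force: 0.0
```

apply_moves(
  steps=[
    [[0,0.15,0.35,0,0,0,1],[0,0.15,0.35,0,0,0,1],[0,0.15,0.35,0,0,0,-1],[0,0.15,0.35,0,0,0,-1],[0,0.15,0.35,0,0,0,-1],[0,0.15,0.35,0,0,0,-1],[0,0.15,0.35,0,0,0,-1]],
  ],
)

```text
time_s: 17.35
position: [0.4615, 0.2104, 0.0173]
tcp_rot: [[-0.0, 1.0, 0.0], [1.0, 0.0, 0.0], [0.0, 0.0, -1.0]]
force: [0.1, -0.8, 1.6]
opening: 0.712
grasp_force: 30.0
```

apply_moves(
  steps=[
    [[0,0,-2,0,0,0,-1],[0,0,-6,0,0,0,-1],[0,0,-10.5,0,0,0,-1],[-5,0.1,-10.5,0,0,-7,-1],[-10,0.3,-10.5,0,0,-14,-1],[-15,0.4,-10.5,0,0,-21,-1],[-20,0.6,-10.5,0,0,-28,-1],[-25,0.7,-10.5,0,0,-35,-1],[-30,0.8,-10.5,0,0,-42,-1],[-35,1,-10.5,0,0,-49,-1],[-40,1.1,-10.5,0,0,-56,-1],[-44,1.2,-10.5,0,0,-61,-1],[-46.5,1.3,-10.5,0,0,-63.6,-1],[-46.5,1.3,-10.5,0,0,-63.6,-1],[-46.5,1.3,-10.5,0,0,-63.6,-1]],
  ],
)

```text
time_s: 19.23
position: [0.4738, -0.2532, 0.1218]
tcp_rot: [[-0.896, 0.445, -0.002], [0.445, 0.896, 0.002], [0.002, 0.001, -1.0]]
force: [-0.5, 0.5, 0.5]
opening: 0.713
grasp_force: 30.0
```

```bash
python3 - <<'E'
from see import *
s=bot.read_state();cw=bot.camera_model('wrist');w=save('wrist','w6');sc=save('scene','s6')
print(s['position'],s['opening'],np.round(s['joint_positions'],1),np.round(s['tcp_rot'],3).tolist())
o=np.array([.509,-.272,0]);a=np.radians(-26.4);X=np.array([np.cos(a),np.sin(a),0]);Y=np.array([-np.sin(a),np.cos(a),0])
for x,y in((-93,71),(-93,-71)): print(np.round(proj(cw,o+X*x/1e3+Y*y/1e3+[0,0,.014])))
cv2.imwrite('pics/v6.png',np.hstack([cv2.resize(w,(480,300)),cv2.resize(sc[200:320,160:320],(400,300))]))
E
```

```text
[ 0.47377723 -0.25324587  0.12178502] 0.7130880948334346 [ -40.1   32.9  100.4    0.    46.8 -103.7] [[-0.896, 0.445, -0.002], [0.445, 0.896, 0.002], [0.002, 0.001, -1.0]]
[401. 143.]
[232. 143.]
```

View pics/v6.png

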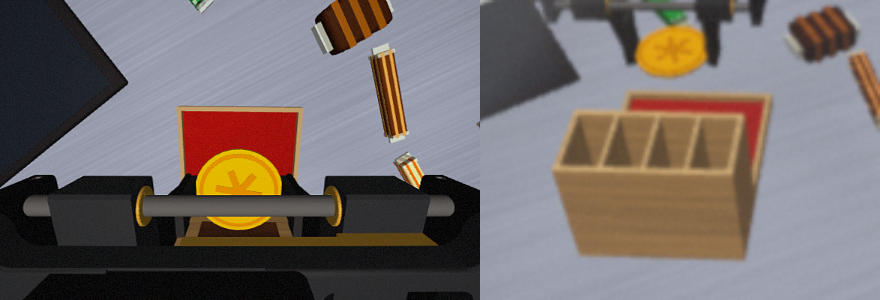

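apply_moves(
  steps=[
    [[0,0,4,0,0,0,-1],[0,0,8,0,0,0,-1],[0,0,9.5,0,0,0,-1],[0,0,10.2,0,0,0,-1],[0,0,10.2,0,0,0,-1],[0,0,10.2,0,0,0,-1]],
  ],
)

```text
time_s: 20.08
position: [0.4752, -0.255, 0.0213]
tcp_rot: [[-0.896, 0.444, 0.002], [0.444, 0.896, -0.001], [-0.002, -0.001, -1.0]]
force: [0.5, -0.1, -0.7]
opening: 0.711
grasp_force: 30.0
```

apply_moves(
  steps=[
    [[0,0,0.2,0,0,0,-1],[0,0,0.2,0,0,0,-1],[0,0,0.2,0,0,0,0.8],[0,0,0.2,0,0,0,0.8],[0,0,0.2,0,0,0,0.8],[0,0,-3,0,0,0,0.8],[0,0,-8,0,0,0,0.8],[0,0,-13,0,0,0,0.8],[0,0,-16,0,0,0,0.8],[0,0,-16,0,0,0,0.8],[0,0,-16,0,0,0,0.8]],
  ],
)

```text
time_s: 21.45
position: [0.4739, -0.254, 0.1794]
tcp_rot: [[-0.896, 0.444, -0.001], [0.444, 0.896, 0.001], [0.002, 0.0, -1.0]]
force: [0.5, -1.0, -0.3]
opening: 0.899
grasp_force: 0.0
```

```bash
python3 - <<'E'
from see import *
from scipy.optimize import least_squares
s=bot.read_state();save('scene','s7');t=save('top','t7')
# stick poses + kinematic fit: planar wrist chain from tool-down and tilted states
D=[([-74.513,30.224,82.088,0,67.689,-10.227],[.271,-.563,.234]),([26.9,37.4,85,0,58.1,-63],[.506,.3812,.1401]),
([11.4,36.9,99.3,38.9,45.2,-106.9],[.5087,.3497,.1205]),([16.5,41.5,83.1,0,55.5,16.5],[.5886,.2903,.1043]),
([22.1,37,106.1,-44.1,14.7,62.8],[.5579,.2903,.1019]),([-40.1,32.9,100.4,0,46.8,-103.7],[.4738,-.2532,.1218]),(s['joint_positions'],s['position'])]
from scipy.spatial.transform import Rotation as Ro
def fk(q,p):
    h,a,b,L,off1,e,o2,x0=p; q1,q2,q3,q4,q5,q6=np.radians(q)
    # arm plane: z up, x out; joint2/3/5 pitch about y
    R=Ro.from_euler('z',q1)
    P=R.apply([x0,0,h]);R=R*Ro.from_euler('y',q2);P=P+R.apply([o2,off1,a]);R=R*Ro.from_euler('y',q3);P=P+R.apply([e,0,b])
    R=R*Ro.from_euler('z',-q4)*Ro.from_euler('y',q5);P=P+R.apply([0,0,L]);return P,R
f=lambda p:np.concatenate([fk(q,p)[0]-x for q,x in D])
best=None
for sg in(.1,-.1):
    r=least_squares(f,[.2,.4,.4,.25,sg,0,0,0]);print(np.round(r.x,3),np.abs(r.fun).max())
for q,x in D[2:5:2]: print(np.round(fk(q,r.x)[1].as_matrix()[:,2],2))
E
```

```text
[-0.439  0.608  0.12  -0.135  0.117 -0.03  -0.006  0.148] 0.08721198207727765
[-0.439  0.608  0.12  -0.135  0.117 -0.03  -0.006  0.148] 0.08721198202680946
[ 0.18 -0.42 -0.89]
[ 0.34  0.33 -0.88]
```

```bash
cat > kin.py <<'E'
import numpy as np
from scipy.spatial.transform import Rotation as Ro
from scipy.optimize import least_squares
D=[([-74.513,30.224,82.088,0,67.689,-10.227],[.271,-.563,.234]),([26.9,37.4,85,0,58.1,-63],[.506,.3812,.1401]),
([11.4,36.9,99.3,38.9,45.2,-106.9],[.5087,.3497,.1205]),([16.5,41.5,83.1,0,55.5,16.5],[.5886,.2903,.1043]),
([22.1,37,106.1,-44.1,14.7,62.8],[.5579,.2903,.1019]),([-40.1,32.9,100.4,0,46.8,-103.7],[.4738,-.2532,.1218])]
def fk(q,p):
    h,a,b,L,off,e=p; q1,q2,q3,q4,q5,q6=np.radians(q)
    R=Ro.from_euler('z',q1)
    P=R.apply([0,0,h]);R=R*Ro.from_euler('y',q2);P=P+R.apply([0,off,a]);R=R*Ro.from_euler('y',q3);P=P+R.apply([e,0,b])
    R=R*Ro.from_euler('z',q4)*Ro.from_euler('y',q5);P=P+R.apply([0,0,L]);return P,R*Ro.from_euler('z',q6)
def fit(D=D): return least_squares(lambda p:np.concatenate([fk(q,p)[0]-x for q,x in D]),[.2,.4,.4,.25,.1,0])
E
python3 - <<'E'
from kin import *
r=fit();print(np.round(r.x,3),np.abs(r.fun).max())
for q,x in D: print(np.round(fk(q,r.x)[1].as_matrix()[:,2],2),np.round(fk(q,r.x)[0]-x,3))
E
```

```text
[0.275 0.587 0.392 0.295 0.111 0.113] 0.0006795770661233713
[-0.  0. -1.] [ 0.  0. -0.]
[-0.01 -0.   -1.  ] [0.    0.    0.001]
[-0.    0.45 -0.89] [ 0.  0. -0.]
[-0. -0. -1.] [-0. -0. -0.]
[ 0.47  0.   -0.88] [-0. -0.  0.]
[-0.  0. -1.] [-0. -0. -0.]
```

```bash
cat >> kin.py <<'E'
P=np.array([0.275,0.587,0.392,0.295,0.111,0.113]); P=fit().x
LO=np.radians([-176.69,-43.24,12.49,-82,0,-163.58])+.03;HI=np.radians([176.69,126.21,139.97,262,151.66,163.58])-.03
def cal(s): # constant tool twist
    M=fk(s['joint_positions'],P)[1].as_matrix().T@np.array(s['tcp_rot']);return M
def ik(pos,Rt,q0,C):
    T=np.array(Rt)@C.T
    def f(q):
        p,R=fk(np.degrees(q),P);return np.r_[(p-pos)*5,Ro.from_matrix(R.as_matrix().T@T).as_rotvec()]
    r=least_squares(f,np.clip(np.radians(q0),LO+1e-3,HI-1e-3),bounds=(LO,HI));return np.degrees(r.x),np.abs(r.fun).max()
def Rdir(z,y):
    z=np.array(z)/np.linalg.norm(z);y=np.array(y)-np.dot(y,z)*z;y/=np.linalg.norm(y);return np.c_[np.cross(y,z),y,z]
E
python3 - <<'E'
from see import *
from kin import *
s=bot.read_state();C=cal(s);print(np.round(C,2).tolist())
im=cv2.imread('pics/t7.png');cm=bot.camera_model('top');hsv=cv2.cvtColor(im,cv2.COLOR_BGR2HSV)
m=cv2.inRange(hsv,(5,60,60),(30,255,255));m[:135]=0;m[218:]=0;m[:,:285]=0;m[:,345:]=0
for c in blobs(m,30):
    r=cv2.minAreaRect(c);b=[onz(cm,*p,.018) for p in cv2.boxPoints(r)];print('stick',np.round(r[0]),np.round(np.mean(b,0),4))
o=np.array([.509,-.272,0]);a=np.radians(-26.4);X=np.array([np.cos(a),np.sin(a),0]);Y=np.array([-np.sin(a),np.cos(a),0]);Z=np.array([0,0,1.])
for nm,d in(('-Y',-Y),('+X',X)):
  for beta in(60,75,90):
    b=np.radians(beta);z=d*np.sin(b)-Z*np.cos(b)
    for k,yk in((4,.051),(2,-.017)):
      g=o+X*.06+Y*yk+Z*.16; R=Rdir(z,np.cross(Z,d)); 
      for Rr,t in((R,'up'),(R@np.diag([-1,-1,1]),'dn')):
        if Rr[2,0]<0 and t=='up': pass
        best=min((ik(g+.008*z,Rr,q0,C) for q0 in([-30,30,100,0,40,0],[-30,30,100,80,60,0],[-30,30,100,-60,60,0],[-30,30,100,80,60,-100],[-30,30,110,180,40,0])),key=lambda v:v[1])
        print(nm,beta,k,'xup' if Rr[2,0]>0 else 'xdn',np.round(best[0]),round(best[1],3))
E
```

```text
[[0.0, -1.0, -0.0], [1.0, 0.0, -0.0], [0.0, -0.0, 1.0]]
stick [331. 197.] [ 0.4893 -0.0714  0.018 ]
stick [331. 154.] [ 0.6201 -0.0683  0.018 ]
stick [296. 154.] [0.6174 0.036  0.018 ]
-Y 60 4 xdn [-12.  51.  78. -58.  81.  41.] 0.0
-Y 60 4 xup [ -12.   51.   78.  -58.   81. -139.] 0.0
-Y 60 2 xdn [-17.  50.  82. -62.  76.  41.] 0.0
-Y 60 2 xup [ -17.   50.   82.  -62.   76. -139.] 0.0
-Y 75 4 xdn [ -9.  58.  76. -68.  91.  46.] 0.0
-Y 75 4 xup [  -9.   58.   76.  -68.   91. -134.] 0.0
-Y 75 2 xdn [-15.  57.  81. -71.  87.  48.] 0.0
-Y 75 2 xup [ -15.   57.   81.  -71.   87. -132.] 0.0
-Y 90 4 xdn [ -9.  64.  74. -77. 102.  50.] 0.0
-Y 90 4 xup [  -9.   64.   74.  -77.  102. -130.] 0.0
-Y 90 2 xdn [-14.  63.  79. -80.  98.  53.] 0.0
-Y 90 2 xup [ -14.   63.   79.  -80.   98. -127.] 0.0
+X 60 4 xdn [-38.  42. 124. 166.  47.  94.] 0.0
+X 60 4 xup [-38.  42. 124. 166.  47. -86.] 0.0
+X 60 2 xdn [-48.  42. 124. 154.  48.  97.] 0.0
+X 60 2 xup [-48.  42. 124. 154.  48. -83.] 0.0
+X 75 4 xdn [-39.  54. 129. 168.  77.  89.] 0.0
+X 75 4 xup [-39.  54. 129. 168.  77. -91.] 0.0
+X 75 2 xdn [-50.  54. 129. 157.  77.  89.] 0.0
+X 75 2 xup [-50.  54. 129. 157.  77. -91.] 0.0
+X 90 4 xdn [-39.  66. 128. 167. 103.  87.] 0.0
+X 90 4 xup [-39.  66. 128. 167. 103. -93.] 0.0
+X 90 2 xdn [-50.  66. 128. 155. 102.  84.] 0.0
+X 90 2 xup [-50.  66. 128. 155. 102. -96.] 0.0
```

View pics/t7.png

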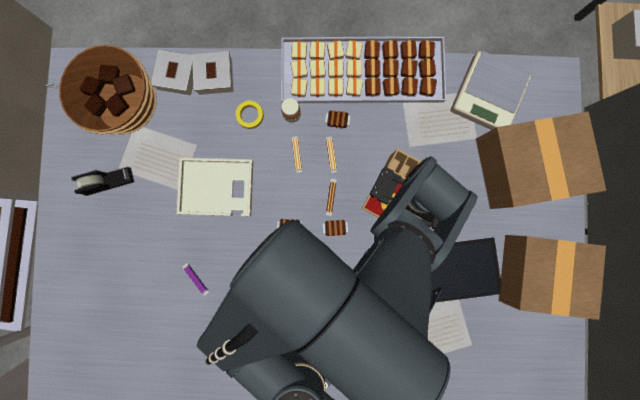

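Three sticks are confirmed unmoved in the top view, at (331,197), (331,154) and (296,154). The tray is flat and empty. Now I'll plan a hover over the brown stick.

```bash
cat > plan.py <<'E'
from see import *
from kin import *
o=np.array([.509,-.272,0]);a=np.radians(-26.4);X=np.array([np.cos(a),np.sin(a),0]);Y=np.array([-np.sin(a),np.cos(a),0]);Z=np.array([0,0,1.])
AL=15
def grasp(center,yaw,off,z,al=AL):  # yaw: heading of tool x
    u=np.array([np.cos(np.radians(yaw)),np.sin(np.radians(yaw)),0]);al=np.radians(al)
    zt=-Z*np.cos(al)-u*np.sin(al);R=Rdir(zt,np.cross(-Z,u));return np.array([center[0],center[1],0])+u*off+Z*z,R
def place(yk,z,lead=.007,be=90-AL):
    b=np.radians(be);d=-Y;zt=d*np.sin(b)-Z*np.cos(b);R=Rdir(zt,np.cross(-Z,d));return o+X*.06+Y*yk+Z*z-d*lead,R
def rel(p,R,s):
    T=np.array(s['tcp_rot']);return np.round(np.r_[T.T@(p-s['position'])*100,Ro.from_matrix(T.T@R).as_rotvec(degrees=True)],1)
def show(pts):
    s=bot.read_state();C=cal(s);q=s['joint_positions']
    for p,R in pts:
        q,e=ik(p,R,q,C);print(rel(p,R,s).tolist(),'q',np.round(q).tolist(),round(e,4))
E
python3 - <<'E'
from plan import *
im=cv2.imread('pics/t7.png');cm=bot.camera_model('top')
print('brownie top edges',onz(cm,335,219,.028),onz(cm,326,228,.028),onz(cm,346,228,.028))
g=grasp((.4893,-.0714),173,.028,.10)
g2=grasp((.4893,-.0714),173,.028,.016)
show([g,g2,(g[0]+Z*.1,g[1]),place(-.017,.23),place(-.017,.15)])
E
```

```text
brownie top edges [ 0.42298579 -0.08521208  0.028     ] [ 0.39569078 -0.05930676  0.028     ] [ 0.3973757  -0.11831357  0.028     ]
[9.3, 16.1, 7.9, -2.5, -15.0, -19.3] q [-25.0, 30.0, 122.0, 19.0, 14.0, -126.0] 0.0
[9.3, 16.1, 16.3, -2.5, -15.0, -19.3] q [-24.0, 42.0, 123.0, 55.0, 4.0, -162.0] 0.0308
[9.4, 16.1, -2.1, -2.5, -15.0, -19.3] q [-25.0, 17.0, 117.0, 9.0, 32.0, -115.0] 0.0
[-10.0, -1.0, -5.2, 58.2, 58.0, -75.6] q [-14.0, 51.0, 80.0, -70.0, 90.0, -138.0] 0.0
[-10.0, -1.1, 2.8, 58.2, 58.0, -75.6] q [-14.0, 57.0, 80.0, -71.0, 87.0, -132.0] 0.0
```

```bash
cat >> plan.py <<'E'
AL=0
def place(yk,z,lead=.007,be=88,psi=12):
    b=np.radians(be);c=np.radians(-116.4+psi);d=np.array([np.cos(c),np.sin(c),0]);zt=d*np.sin(b)-Z*np.cos(b);R=Rdir(zt,np.cross(-Z,d));return o+X*.06+Y*yk+Z*z-d*lead,R
def mid(yaw,be,p):
    b=np.radians(be);c=np.radians(yaw);d=np.array([np.cos(c),np.sin(c),0]);return np.array(p),Rdir(d*np.sin(b)-Z*np.cos(b),np.cross(-Z,d))
E
python3 - <<'E'
from plan import *
for ctr,yaw,yk in(((.4893,-.0714),173,-.017),((.6201,-.0683),188.7,.017),((.6174,.036),188.9,.051)):
    g=grasp(ctr,yaw,.028,.10,0); g2=grasp(ctr,yaw,.028,.016,0)
    show([g,g2,(g[0]+Z*.16,g[1]),mid(215,30,[.48,-.1,.27]),mid(235,60,[.53,-.2,.27]),place(yk,.25),place(yk,.16)]);print()
E
```

```text
[9.3, 16.1, 7.9, 0.1, -0.2, -19.4] q [-22.0, 31.0, 111.0, -0.0, 37.0, -105.0] 0.0
[9.3, 16.1, 16.3, 0.1, -0.2, -19.4] q [-22.0, 42.0, 113.0, -0.0, 25.0, -105.0] 0.0
[9.4, 16.1, -8.1, 0.1, -0.2, -19.4] q [-22.0, 16.0, 102.0, 0.0, 62.0, -105.0] 0.0
[6.3, 14.1, -9.1, 16.2, 26.9, -59.9] q [-12.0, 29.0, 86.0, -22.0, 87.0, -132.0] 0.0
[-2.6, 7.3, -9.1, 42.5, 49.1, -73.2] q [-9.0, 41.0, 79.0, -51.0, 94.0, -141.0] 0.0
[-9.8, -1.1, -7.2, 76.5, 61.8, -78.9] q [-12.0, 51.0, 85.0, -80.0, 90.0, -134.0] 0.083
[-9.8, -1.1, 1.8, 76.5, 61.8, -78.9] q [-12.0, 60.0, 84.0, -80.0, 90.0, -127.0] 0.0919

[-2.6, 21.5, 7.9, 0.1, -0.2, -35.1] q [-18.0, 38.0, 92.0, 0.0, 49.0, -116.0] 0.0
[-2.6, 21.5, 16.3, 0.1, -0.2, -35.1] q [-18.0, 46.0, 94.0, 0.0, 40.0, -116.0] 0.0
[-2.6, 21.5, -8.1, 0.1, -0.2, -35.1] q [-18.0, 26.0, 85.0, -0.0, 69.0, -116.0] 0.0
[6.3, 14.1, -9.1, 16.2, 26.9, -59.9] q [-12.0, 29.0, 86.0, -22.0, 87.0, -132.0] 0.0
[-2.6, 7.3, -9.1, 42.5, 49.1, -73.2] q [-9.0, 41.0, 79.0, -51.0, 94.0, -141.0] 0.0
[-9.8, 2.3, -7.2, 76.5, 61.8, -78.9] q [-9.0, 52.0, 84.0, -80.0, 92.0, -134.0] 0.056
[-9.8, 2.3, 1.8, 76.5, 61.8, -78.9] q [-9.0, 60.0, 83.0, -80.0, 92.0, -126.0] 0.059

[2.3, 30.7, 7.9, 0.1, -0.2, -35.3] q [-8.0, 38.0, 93.0, 0.0, 49.0, -107.0] 0.0
[2.2, 30.7, 16.3, 0.1, -0.2, -35.3] q [-8.0, 46.0, 95.0, 0.0, 39.0, -107.0] 0.0
[2.3, 30.7, -8.1, 0.1, -0.2, -35.3] q [-8.0, 26.0, 85.0, -0.0, 69.0, -107.0] 0.0
[6.3, 14.1, -9.1, 16.2, 26.9, -59.9] q [-12.0, 29.0, 86.0, -22.0, 87.0, -132.0] 0.0
[-2.6, 7.3, -9.1, 42.5, 49.1, -73.2] q [-9.0, 41.0, 79.0, -51.0, 94.0, -141.0] 0.0
[-9.8, 5.7, -7.2, 76.5, 61.8, -78.9] q [-6.0, 53.0, 83.0, -80.0, 94.0, -134.0] 0.0309
[-9.8, 5.7, 1.8, 76.5, 61.8, -78.9] q [-6.0, 61.0, 82.0, -80.0, 93.0, -127.0] 0.0275
```

apply_moves(
  steps=[
    [[3,6,0,0,0,-8,-0.1],[6,11,2,0,0,-15,-0.1],[9.3,16.1,5,0.1,-0.2,-19.4,-0.1],[9.3,16.1,6,0.1,-0.2,-19.4,-0.1],[9.3,16.1,6,0.1,-0.2,-19.4,-0.1],[9.3,16.1,6,0.1,-0.2,-19.4,-0.1]],
  ],
)

```text
time_s: 22.3
position: [0.4633, -0.0697, 0.12]
tcp_rot: [[-0.993, 0.122, 0.003], [0.122, 0.993, -0.003], [-0.003, -0.002, -1.0]]
force: [0.5, -0.2, 0.3]
opening: 0.458
grasp_force: 0.0
```

```bash
sed -i 's/psi=12/psi=-12/;s/be=88/be=87/' plan.py; python3 - <<'E'
from plan import *
s=bot.read_state();cw=bot.camera_model('wrist');w=save('wrist','w8');t=save('top','t8')
ct=bot.camera_model('top')
print(s['position'])
h=cv2.cvtColor(w,cv2.COLOR_BGR2HSV);m=cv2.inRange(h,(0,80,30),(30,255,255));m[262:]=0
for c in blobs(m,150):
    r=cv2.minAreaRect(c);L=[onz(cw,*p,.018) for p in cv2.boxPoints(r)];print(np.round(r[0]),np.round(np.mean(L,0),4),np.round(L,3).tolist())
show([grasp((.4893,-.0714),173,.028,.016,0)])
cv2.imwrite('pics/v8.png',np.hstack([cv2.resize(w,(480,300)),cv2.resize(t[120:240,270:430],(320,240))]) if 0 else w)
for yk in(-.017,.017,.051): show([mid(215,30,[.48,-.1,.27]),mid(225,60,[.53,-.2,.27]),place(yk,.25),place(yk,.16)])
E
```

```text
[ 0.46329436 -0.06971932  0.11998265]
[319. 220.] [ 0.4778 -0.0708  0.018 ] [[0.513, -0.084, 0.018], [0.44, -0.074, 0.018], [0.442, -0.058, 0.018], [0.516, -0.067, 0.018]]
[120. 224.] [ 0.4607 -0.2463  0.018 ] [[0.463, -0.339, 0.018], [0.39, -0.285, 0.018], [0.454, -0.158, 0.018], [0.536, -0.203, 0.018]]
[288. 131.] [ 0.3982 -0.0871  0.018 ] [[0.377, -0.118, 0.018], [0.372, -0.059, 0.018], [0.419, -0.054, 0.018], [0.425, -0.116, 0.018]]
[462. 108.] [0.3977 0.0533 0.018 ] [[0.373, 0.02, 0.018], [0.375, 0.082, 0.018], [0.423, 0.088, 0.018], [0.421, 0.023, 0.018]]
[0.3, 0.2, 10.4, -0.2, 0.3, -0.1] q [-22.0, 42.0, 113.0, -0.0, 25.0, -105.0] 0.0
[-2.1, -2.8, -14.9, 10.8, 28.8, -41.2] q [-12.0, 29.0, 86.0, -22.0, 87.0, -132.0] 0.0
[-8.3, -12.1, -14.9, 27.0, 55.8, -47.2] q [-11.0, 44.0, 74.0, -47.0, 102.0, -138.0] 0.0
[-12.5, -22.5, -12.8, 44.0, 78.8, -46.8] q [-15.0, 57.0, 70.0, -73.0, 107.0, -140.0] 0.0
[-12.5, -22.5, -3.8, 44.0, 78.8, -46.8] q [-15.0, 65.0, 69.0, -71.0, 105.0, -134.0] 0.0
[-2.1, -2.8, -14.9, 10.8, 28.8, -41.2] q [-12.0, 29.0, 86.0, -22.0, 87.0, -132.0] 0.0
[-8.3, -12.1, -14.9, 27.0, 55.8, -47.2] q [-11.0, 44.0, 74.0, -47.0, 102.0, -138.0] 0.0
[-13.6, -19.3, -12.8, 44.0, 78.8, -46.8] q [-12.0, 58.0, 68.0, -71.0, 109.0, -141.0] 0.0
[-13.6, -19.3, -3.8, 44.0, 78.8, -46.8] q [-12.0, 65.0, 66.0, -70.0, 107.0, -135.0] 0.0
[-2.1, -2.8, -14.9, 10.8, 28.8, -41.2] q [-12.0, 29.0, 86.0, -22.0, 87.0, -132.0] 0.0
[-8.3, -12.1, -14.9, 27.0, 55.8, -47.2] q [-11.0, 44.0, 74.0, -47.0, 102.0, -138.0] 0.0
[-14.8, -16.1, -12.8, 44.0, 78.8, -46.8] q [-10.0, 59.0, 65.0, -70.0, 112.0, -142.0] 0.0
[-14.7, -16.1, -3.8, 44.0, 78.8, -46.8] q [-10.0, 66.0, 64.0, -68.0, 110.0, -136.0] 0.0
```

View pics/v8.png

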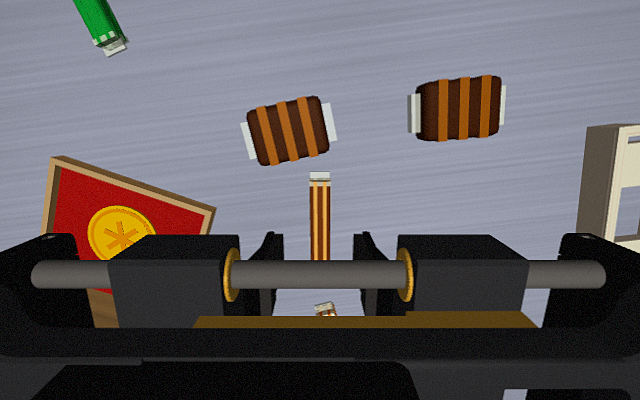

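The wrist view shows the medal lying flat in the red bed at (120,232). The brown stick runs up at x≈319, centred between the fingers. The brownie's edge at x≈0.425 m clears them.

apply_moves(
  steps=[
    [[0.2,0,4,-0.2,0.3,0,-0.1],[0.2,0,8,-0.2,0.3,0,-0.1],[0.2,0,10,-0.2,0.3,0,-0.1],[0.2,0,10.4,-0.2,0.3,0,-0.1],[0.2,0,10.4,-0.2,0.3,0,-0.1],[0.2,0,10.4,-0.2,0.3,0,-1],[0.2,0,10.4,-0.2,0.3,0,-1],[0.2,0,10.4,-0.2,0.3,0,-1],[0.2,0,10.4,-0.2,0.3,0,-1],[0.2,0,7,-0.2,0.3,0,-1],[0.2,0,2,-0.2,0.3,0,-1],[0.2,0,-3,-0.2,0.3,0,-1],[0.2,0,-8,-0.2,0.3,0,-1],[0.2,0,-13,-0.2,0.3,0,-1],[0.2,0,-13,-0.2,0.3,0,-1]],
  ],
)

```text
time_s: 24.28
position: [0.4626, -0.0692, 0.2538]
tcp_rot: [[-0.993, 0.121, 0.007], [0.121, 0.993, -0.002], [-0.007, -0.001, -1.0]]
force: [0.3, 0.1, -0.5]
opening: 0.2
grasp_force: 30.0
```

```bash
python3 - <<'E'
from plan import *
show([mid(185,10,[.48,-.09,.27]),mid(200,30,[.49,-.12,.27]),mid(212,50,[.52,-.17,.27]),mid(225,70,[.545,-.22,.26]),place(-.017,.25),place(-.017,.16)])
E
```

```text
[-2.0, -1.9, -1.6, 0.9, 10.3, -11.9] q [-21.0, 21.0, 92.0, -5.0, 75.0, -115.0] 0.0
[-3.3, -4.7, -1.6, 6.9, 29.8, -26.4] q [-16.0, 31.0, 81.0, -17.0, 93.0, -123.0] 0.0
[-6.9, -9.3, -1.6, 16.8, 48.4, -36.5] q [-13.0, 41.0, 72.0, -34.0, 104.0, -132.0] 0.0
[-10.0, -14.0, -0.5, 31.4, 65.2, -45.3] q [-10.0, 50.0, 70.0, -54.0, 107.0, -138.0] 0.0
[-12.5, -22.6, 0.5, 44.0, 79.0, -46.7] q [-15.0, 57.0, 70.0, -73.0, 107.0, -140.0] 0.0
[-12.5, -22.6, 9.5, 44.0, 79.0, -46.7] q [-15.0, 65.0, 69.0, -71.0, 105.0, -134.0] 0.0
```

apply_moves(
  steps=[
    [[-2,-1.9,-1.6,0.9,10.3,-11.9,-1],[-2,-1.9,-1.6,0.9,10.3,-11.9,-1],[-3.3,-4.7,-1.6,6.9,29.8,-26.4,-1],[-3.3,-4.7,-1.6,6.9,29.8,-26.4,-1],[-3.3,-4.7,-1.6,6.9,29.8,-26.4,-1],[-6.9,-9.3,-1.6,16.8,48.4,-36.5,-1],[-6.9,-9.3,-1.6,16.8,48.4,-36.5,-1],[-6.9,-9.3,-1.6,16.8,48.4,-36.5,-1],[-10,-14,-0.5,31.4,65.2,-45.3,-1],[-10,-14,-0.5,31.4,65.2,-45.3,-1],[-10,-14,-0.5,31.4,65.2,-45.3,-1],[-12.5,-22.6,0.5,44,79,-46.7,-1],[-12.5,-22.6,0.5,44,79,-46.7,-1],[-12.5,-22.6,0.5,44,79,-46.7,-1],[-12.5,-22.6,0.5,44,79,-46.7,-1],[-12.5,-22.6,0.5,44,79,-46.7,-1]],
  ],
)

```text
time_s: 26.28
position: [0.5576, -0.3072, 0.2469]
tcp_rot: [[-0.029, -0.784, -0.62], [-0.043, 0.621, -0.782], [0.999, 0.004, -0.052]]
force: [-0.2, -0.6, -1.0]
opening: 0.204
grasp_force: 30.0
```

```bash
python3 - <<'E'
from plan import *
show([place(-.017,.25),place(-.017,.16)]);s=bot.read_state();R=np.array(s['tcp_rot']);print(np.round(s['joint_positions']))
sc=save('scene','s9');t=save('top','t9');cs=bot.camera_model('scene');ct=bot.camera_model('top')
tip=np.array(s['position'])+R[:,2]*.007-R[:,0]*.083;print(tip,'proj',proj(cs,tip),proj(ct,tip),'slot',o+X*.06-Y*.017)
for yk in(-.017,): 
  for im,c in((sc,cs),(t,ct)):
    cv2.circle(im,tuple(int(v) for v in proj(c,tip)),2,(255,0,255),-1);cv2.circle(im,tuple(int(v) for v in proj(c,o+X*.06+Y*yk+Z*.11)),2,(255,255,0),-1)
cv2.imwrite('pics/v9.png',np.hstack([cv2.resize(sc[170:310,160:320],(400,350)),cv2.resize(t[120:240,340:480],(400,350))]))
E
```

```text
[0.3, -0.2, -0.0, 0.0, -0.0, 0.2] q [-15.0, 57.0, 70.0, -73.0, 107.0, -140.0] 0.0
[-8.7, -0.3, 0.4, 0.0, -0.0, 0.2] q [-15.0, 65.0, 69.0, -71.0, 105.0, -134.0] 0.0
[ -14.   57.   70.  -72.  107. -139.]
[ 0.55565804 -0.3090484   0.16363358] proj [216.87975921 237.25977578] [423.30089936 170.61961717] slot [ 0.55518391 -0.31390521  0.        ]
```

View pics/v9.png

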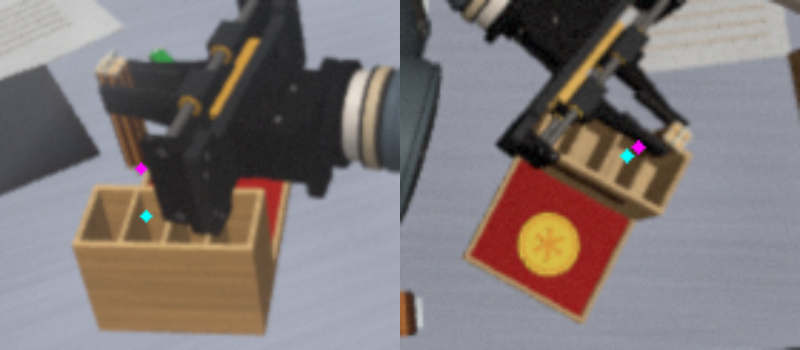

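apply_moves(
  steps=[
    [[0,-0.5,0.4,0,0,0,-1],[-3,-0.5,0.6,0,0,0,-1],[-6,-0.5,0.7,0,0,0,-1],[-8.7,-0.5,0.7,0,0,0,-1],[-8.7,-0.5,0.7,0,0,0,-1],[-8.7,-0.5,0.7,0,0,0,-1]],
  ],
)

```text
time_s: 27.12
position: [0.5591, -0.313, 0.1584]
tcp_rot: [[-0.025, -0.784, -0.621], [-0.042, 0.621, -0.782], [0.999, 0.006, -0.049]]
force: [0.2, -1.0, -0.3]
opening: 0.201
grasp_force: 30.0
```

```bash
python3 - <<'E'
from plan import *
s=bot.read_state();R=np.array(s['tcp_rot']);sc=save('scene','s10')
tip=np.array(s['position'])+R[:,2]*.007-R[:,0]*.083;print(s['position'],tip,'slot',o+X*.06-Y*.017,s['force'])
E
```

```text
[ 0.55910794 -0.31295526  0.15842127] [ 0.55687124 -0.31490741  0.07517954] slot [ 0.55518391 -0.31390521  0.        ] [ 0.24592445 -0.96251694 -0.29672525]
```

apply_moves(
  steps=[
    [[0,0,0,0,0,0,-0.1],[0,0,0,0,0,0,-0.1],[0,0,0,0,0,0,-0.1],[0,0,0,0,0,0,-0.1],[3,0,0,0,0,0,-0.1],[7,0,0,0,0,0,-0.1],[11,0,0,0,0,0,-0.1],[11,0,0,0,0,0,-0.1],[11,0,0,0,0,0,-0.1]],
  ],
)

```text
time_s: 28.3
position: [0.5557, -0.3174, 0.2667]
tcp_rot: [[-0.024, -0.783, -0.621], [-0.045, 0.621, -0.782], [0.999, 0.009, -0.05]]
force: [-0.1, 0.3, -0.8]
opening: 0.452
grasp_force: 0.0
```

```bash
python3 - <<'E'
from plan import *
sc=save('scene','s11');t=save('top','t11');cm=bot.camera_model('top')
hsv=cv2.cvtColor(t,cv2.COLOR_BGR2HSV);m=cv2.inRange(hsv,(5,60,60),(30,255,255));m[:125]=0;m[215:]=0;m[:,:270]=0;m[:,345:]=0
for c in blobs(m,30):
    r=cv2.minAreaRect(c);b=[onz(cm,*p,.018) for p in cv2.boxPoints(r)];print('stick',np.round(r[0]),np.round(r[1]),np.round(b,4).tolist(),np.round(np.mean(b,0),4))
ctr,yaw=(.6201,-.0683),188.7
g=grasp(ctr,yaw,.028,.13,0)
s=bot.read_state();print(s['position'])
show([mid(225,70,[.545,-.22,.27]),mid(212,50,[.52,-.17,.27]),mid(200,30,[.53,-.12,.25]),mid(190,10,[.57,-.08,.2]),g])
cv2.imwrite('pics/v11.png',np.hstack([cv2.resize(sc[170:310,160:320],(400,350)),cv2.resize(t[120:240,270:480],(400,229)) if 0 else cv2.resize(t[100:240,280:440],(400,350))]))
E
```

```text
[ 0.55560641 -0.31738368  0.26570507]
[0.0, 6.9, -7.0, -6.4, -17.2, 1.9] q [-10.0, 49.0, 70.0, -54.0, 108.0, -139.0] 0.0
[-0.2, 12.0, -9.3, -18.3, -36.9, 7.9] q [-13.0, 41.0, 72.0, -34.0, 104.0, -132.0] 0.0
[-2.4, 14.3, -13.8, -27.8, -55.9, 17.7] q [-15.0, 35.0, 76.0, -17.0, 94.0, -123.0] 0.0
[-7.7, 13.6, -19.1, -33.2, -73.8, 30.1] q [-17.0, 33.0, 84.0, -5.0, 72.0, -115.0] 0.0
[-14.7, 12.2, -20.8, -32.0, -83.0, 34.6] q [-18.0, 36.0, 91.0, -0.0, 53.0, -116.0] 0.0
```

View pics/v11.png

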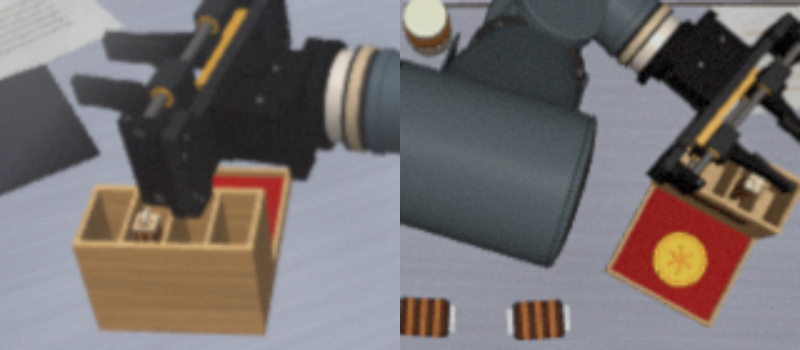

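Stick 2 now stands in slot 2, at about (146,222) in the crop, and the medal is still flat in the bed. That was my last allowed picture, so I'll check the rest numerically.

apply_moves(
  steps=[
    [[0,6.9,-7,-6.4,-17.2,1.9,-0.1],[0,6.9,-7,-6.4,-17.2,1.9,-0.1],[-0.2,12,-9.3,-18.3,-36.9,7.9,-0.1],[-0.2,12,-9.3,-18.3,-36.9,7.9,-0.1],[-0.2,12,-9.3,-18.3,-36.9,7.9,-0.1],[-2.4,14.3,-13.8,-27.8,-55.9,17.7,-0.1],[-2.4,14.3,-13.8,-27.8,-55.9,17.7,-0.1],[-2.4,14.3,-13.8,-27.8,-55.9,17.7,-0.1],[-7.7,13.6,-19.1,-33.2,-73.8,30.1,-0.1],[-7.7,13.6,-19.1,-33.2,-73.8,30.1,-0.1],[-7.7,13.6,-19.1,-33.2,-73.8,30.1,-0.1],[-14.7,12.2,-20.8,-32,-83,34.6,-0.1],[-14.7,12.2,-20.8,-32,-83,34.6,-0.1],[-14.7,12.2,-20.8,-32,-83,34.6,-0.1],[-14.7,12.2,-20.8,-32,-83,34.6,-0.1]],
  ],
)

```text
time_s: 30.28
position: [0.5942, -0.073, 0.132]
tcp_rot: [[-0.988, -0.153, 0.003], [-0.153, 0.988, -0.003], [-0.002, -0.003, -1.0]]
force: [0.2, -0.6, 0.9]
opening: 0.451
grasp_force: 0.0
```

```bash
cat >> plan.py <<'E'
def wsticks(im,cw,lim=262):
    h=cv2.cvtColor(im,cv2.COLOR_BGR2HSV);m=cv2.inRange(h,(5,60,60),(30,255,255));m[lim:]=0
    m=cv2.morphologyEx(m,cv2.MORPH_CLOSE,np.ones((9,9)))
    for c in blobs(m,200):
        r=cv2.minAreaRect(c);L=np.array([onz(cw,*p,.018) for p in cv2.boxPoints(r)]);e=[L[1]-L[0],L[2]-L[1]];e.sort(key=np.linalg.norm)
        print(np.round(r[0]),'ctr',np.round(L.mean(0)[:2],4),'size',np.round([np.linalg.norm(v) for v in e],3),'ang',round(np.degrees(np.arctan2(e[1][1],e[1][0]))%180,1),'x',np.round([L[:,0].min(),L[:,0].max()],3))
E
python3 - <<'E'
from plan import *
s=bot.read_state();cw=bot.camera_model('wrist');w=save('wrist','w12');print(s['position'],np.round(s['joint_positions']));wsticks(w,cw)
sc=save('scene','s12');print('scene');wsticks(sc,bot.camera_model('scene'),310)
show([grasp((.6201,-.0683),188.7,.028,.016,0)])
E
```

```text
[ 0.5942094  -0.07297727  0.1320412 ] [ -18.   36.   91.   -0.   53. -116.]
[429. 213.] ctr [0.5888 0.0278] size [0.021 0.042] ang 9.2 x [0.567 0.611]
[318. 217.] ctr [ 0.6103 -0.0714] size [0.018 0.082] ang 8.3 x [0.568 0.652]
[610. 147.] ctr [0.5125 0.1687] size [0.028 0.162] ang 179.9 x [0.429 0.597]
[535.   6.] ctr [0.4135 0.0676] size [0.008 0.032] ang 99.1 x [0.407 0.42 ]
[121.  34.] ctr [ 0.4833 -0.2492] size [0.05  0.062] ang 98.5 x [0.454 0.513]
[117. 120.] ctr [ 0.5599 -0.2542] size [0.182 0.208] ang 173.5 x [0.445 0.679]
scene
[357. 302.] ctr [ 0.7115 -0.0778] size [0.035 0.063] ang 65.1 x [0.683 0.74 ]
[419. 291.] ctr [0.7425 0.0558] size [0.056 0.076] ang 135.0 x [0.697 0.786]
[553. 282.] ctr [0.8434 0.3346] size [0.03  0.055] ang 4.8 x [0.811 0.875]
[340. 272.] ctr [ 0.6225 -0.0726] size [0.026 0.103] ang 9.7 x [0.567 0.677]
[465. 271.] ctr [0.7372 0.1812] size [0.088 0.105] ang 123.8 x [0.67 0.8 ]
[380. 256.] ctr [0.6198 0.0308] size [0.028 0.101] ang 7.2 x [0.564 0.674]
[232. 269.] ctr [ 0.5073 -0.2877] size [0.201 0.212] ang 62.6 x [0.364 0.643]
[ 55. 246.] ctr [ 0.2316 -0.6521] size [0.305 0.451] ang 176.9 x [-0.066  0.512]
[ 14. 134.] ctr [-0.3747 -0.7898] size [0.098 0.258] ang 3.8 x [-0.525 -0.227]
[55. 71.] ctr [-0.9536 -0.6826] size [0.392 0.873] ang 0.8 x [-1.406 -0.533]
[218.  47.] ctr [-0.956   0.0408] size [0.394 0.89 ] ang 166.0 x [-1.4   -0.536]
[540. 130.] ctr [-0.0325  1.2243] size [1.246 2.54 ] ang 124.8 x [-1.123  0.878]
[398.  26.] ctr [-0.8475  1.027 ] size [0.36  0.946] ang 144.3 x [-1.32  -0.396]
[161.   6.] ctr [-1.744  -0.1208] size [0.271 0.778] ang 65.8 x [-2.04  -1.459]
[0.2, 0.1, 11.7, -0.2, 0.2, 0.1] q [-18.0, 46.0, 94.0, -0.0, 40.0, -116.0] 0.0
```

apply_moves(
  steps=[
    [[0.1,0,4,-0.2,0.2,0,-0.1],[0.1,0,8,-0.2,0.2,0,-0.1],[0.1,0,11,-0.2,0.2,0,-0.1],[0.1,0,11.6,-0.2,0.2,0,-0.1],[0.1,0,11.6,-0.2,0.2,0,-0.1],[0.1,0,11.6,-0.2,0.2,0,-1],[0.1,0,11.6,-0.2,0.2,0,-1],[0.1,0,11.6,-0.2,0.2,0,-1],[0.1,0,11.6,-0.2,0.2,0,-1],[0.1,0,8,-0.2,0.2,0,-1],[0.1,0,3,-0.2,0.2,0,-1],[0.1,0,-2,-0.2,0.2,0,-1],[0.1,0,-7,-0.2,0.2,0,-1],[0.1,0,-12,-0.2,0.2,0,-1],[0.1,0,-12,-0.2,0.2,0,-1]],
  ],
)

```text
time_s: 32.25
position: [0.5944, -0.0732, 0.2564]
tcp_rot: [[-0.988, -0.152, 0.009], [-0.152, 0.988, -0.002], [-0.008, -0.003, -1.0]]
force: [0.6, -1.4, -1.1]
opening: 0.204
grasp_force: 30.0
```

```bash
python3 - <<'E'
from plan import *
p=place(.017,.25);p=(p[0]+[.0,-.003,0],p[1])
show([mid(195,10,[.58,-.09,.26]),mid(205,30,[.57,-.12,.27]),mid(212,50,[.56,-.17,.27]),mid(225,70,[.57,-.22,.26]),p,(p[0]-Z*.09,p[1])])
E
```

```text
[1.7, -1.4, -0.4, 0.3, 10.5, -6.3] q [-17.0, 30.0, 79.0, -5.0, 80.0, -121.0] 0.0
[3.1, -4.3, -1.4, 4.0, 30.2, -16.0] q [-14.0, 37.0, 69.0, -18.0, 98.0, -127.0] 0.0
[4.9, -9.0, -1.4, 9.9, 49.7, -21.9] q [-12.0, 44.0, 64.0, -34.0, 108.0, -134.0] 0.0
[4.6, -14.1, -0.4, 21.8, 67.9, -31.8] q [-10.0, 52.0, 65.0, -55.0, 109.0, -141.0] 0.0
[5.1, -20.2, 0.7, 32.2, 83.0, -34.4] q [-12.0, 58.0, 67.0, -72.0, 109.0, -141.0] 0.0
[5.2, -20.2, 9.7, 32.2, 83.0, -34.4] q [-12.0, 65.0, 66.0, -70.0, 107.0, -135.0] 0.0
```

apply_moves(
  steps=[
    [[1.7,-1.4,-0.4,0.3,10.5,-6.3,-1],[1.7,-1.4,-0.4,0.3,10.5,-6.3,-1],[3.1,-4.3,-1.4,4,30.2,-16,-1],[3.1,-4.3,-1.4,4,30.2,-16,-1],[3.1,-4.3,-1.4,4,30.2,-16,-1],[4.9,-9,-1.4,9.9,49.7,-21.9,-1],[4.9,-9,-1.4,9.9,49.7,-21.9,-1],[4.9,-9,-1.4,9.9,49.7,-21.9,-1],[4.6,-14.1,-0.4,21.8,67.9,-31.8,-1],[4.6,-14.1,-0.4,21.8,67.9,-31.8,-1],[4.6,-14.1,-0.4,21.8,67.9,-31.8,-1],[5.1,-20.2,0.7,32.2,83,-34.4,-1],[5.1,-20.2,0.7,32.2,83,-34.4,-1],[5.1,-20.2,0.7,32.2,83,-34.4,-1],[5.1,-20.2,0.7,32.2,83,-34.4,-1],[5.1,-20.2,0.7,32.2,83,-34.4,-1]],
  ],
)

```text
time_s: 34.25
position: [0.5727, -0.2799, 0.2466]
tcp_rot: [[-0.029, -0.783, -0.621], [-0.043, 0.622, -0.782], [0.999, 0.004, -0.051]]
force: [-0.7, 0.3, -0.3]
opening: 0.205
grasp_force: 30.0
```

```bash
cat >> plan.py <<'E'
def tipcheck(yk,off=.083):
    s=bot.read_state();R=np.array(s['tcp_rot']);up=R[:,0];c=np.array(s['position'])+R[:,2]*.007
    e=o+X*.06+Y*yk-(c-up*off);print('tip',np.round(c-up*off,4),'err stand x,y mm',np.round([e@X*1e3,e@Y*1e3],1),'top err',np.round((o+X*.06+Y*yk-c)@Y*1e3,1),'tool fix cm',np.round(R.T@np.array([e[0],e[1],0])*100,2))
E
python3 - <<'E'
from plan import *
tipcheck(.017)
# cross-check slot geometry: dark slot mouths from the scene picture
E
```

```text
tip [ 0.5708 -0.2819  0.1634] err stand x,y mm [ 0.3 -1.6] top err 2.6 tool fix cm [ 0.01 -0.06  0.15]
```

apply_moves(
  steps=[
    [[-3,0,0.1,0,0,0,-1],[-6,0,0.3,0,0,0,-1],[-8.8,0,0.4,0,0,0,-1],[-8.8,0,0.4,0,0,0,-1],[-8.8,0,0.4,0,0,0,-1]],
  ],
)

```text
time_s: 34.88
position: [0.5723, -0.2794, 0.1581]
tcp_rot: [[-0.025, -0.784, -0.621], [-0.042, 0.621, -0.782], [0.999, 0.006, -0.048]]
force: [0.3, 0.2, -1.1]
opening: 0.202
grasp_force: 30.0
```

```bash
python3 - <<'E'
from plan import *
tipcheck(.017)
E
```

```text
tip [ 0.57   -0.2814  0.0749] err stand x,y mm [ 1.2 -1.7] top err 2.3 tool fix cm [ 0.01 -0.15  0.15]
```

apply_moves(
  steps=[
    [[0,0,0,0,0,0,-0.1],[0,0,0,0,0,0,-0.1],[0,0,0,0,0,0,-0.1],[0,0,0,0,0,0,-0.1],[3,0,0,0,0,0,-0.1],[7,0,0,0,0,0,-0.1],[11,0,0,0,0,0,-0.1],[11,0,0,0,0,0,-0.1]],
  ],
)

```text
time_s: 35.88
position: [0.5698, -0.2843, 0.27]
tcp_rot: [[-0.029, -0.783, -0.621], [-0.04, 0.622, -0.782], [0.999, 0.002, -0.05]]
force: [0.7, -0.3, -0.9]
opening: 0.444
grasp_force: 0.0
```

```bash
python3 - <<'E'
from plan import *
sc=save('scene','s14');t=save('top','t14')
print('scene');cs=bot.camera_model('scene')
h=cv2.cvtColor(sc,cv2.COLOR_BGR2HSV);m=cv2.inRange(h,(5,60,60),(30,255,255));m[:230]=0;m[320:]=0;m[:,:290]=0;m[:,:]*=1;m[:,400:]=0
for c in blobs(cv2.morphologyEx(m,cv2.MORPH_CLOSE,np.ones((5,5))),60):
    r=cv2.minAreaRect(c);print(np.round(r[0]),np.round(r[1]),onz(cs,*r[0],.018).round(4))
# is the slot-3 mouth showing pale stick end now?
for k,yk in((1,-.051),(2,-.017),(3,.017),(4,.051)):
    u,v=proj(cs,o+X*.06+Y*yk+Z*.112).astype(int);b=cv2.imread('pics/s5.png')[v-3:v+4,u-3:u+4].mean((0,1));print(k,(u,v),b.round(),sc[v-3:v+4,u-3:u+4].mean((0,1)).round())
g=grasp((.6174,.036),188.9,.028,.13,0)
show([mid(225,70,[.565,-.22,.27]),mid(212,50,[.56,-.17,.27]),mid(200,30,[.57,-.1,.25]),mid(190,10,[.58,-.01,.2]),g])
E
```

```text
scene
[358. 309.] [26. 28.] [ 0.7276 -0.0831  0.018 ]
[380. 256.] [38.  9.] [0.6216 0.0309 0.018 ]
1 (np.int64(201), np.int64(255)) [ 61.  86. 110.] [ 66.  93. 120.]
2 (np.int64(218), np.int64(256)) [ 62.  89. 114.] [124. 153. 176.]
3 (np.int64(235), np.int64(256)) [ 64.  94. 122.] [109. 145. 178.]
4 (np.int64(252), np.int64(256)) [ 67.  98. 127.] [ 63.  91. 117.]
[0.1, 4.3, -4.8, -6.4, -17.2, 1.8] q [-10.0, 51.0, 66.0, -55.0, 109.0, -141.0] 0.0
[-0.1, 7.8, -8.4, -18.4, -36.9, 7.7] q [-12.0, 44.0, 64.0, -34.0, 108.0, -134.0] 0.0
[-2.4, 11.3, -14.4, -27.8, -55.9, 17.6] q [-13.0, 38.0, 70.0, -16.0, 97.0, -121.0] 0.0
[-7.8, 16.1, -21.8, -33.2, -73.8, 30.0] q [-10.0, 33.0, 83.0, -4.0, 73.0, -109.0] 0.0
[-15.0, 17.9, -25.3, -32.0, -83.0, 34.3] q [-8.0, 35.0, 92.0, -0.0, 52.0, -107.0] 0.0
```

Slots 2 and 3 now show pale stick ends. On to the last stick.

apply_moves(
  steps=[
    [[0.1,4.3,-4.8,-6.4,-17.2,1.8,-0.1],[0.1,4.3,-4.8,-6.4,-17.2,1.8,-0.1],[-0.1,7.8,-8.4,-18.4,-36.9,7.7,-0.1],[-0.1,7.8,-8.4,-18.4,-36.9,7.7,-0.1],[-0.1,7.8,-8.4,-18.4,-36.9,7.7,-0.1],[-2.4,11.3,-14.4,-27.8,-55.9,17.6,-0.1],[-2.4,11.3,-14.4,-27.8,-55.9,17.6,-0.1],[-2.4,11.3,-14.4,-27.8,-55.9,17.6,-0.1],[-7.8,16.1,-21.8,-33.2,-73.8,30,-0.1],[-7.8,16.1,-21.8,-33.2,-73.8,30,-0.1],[-7.8,16.1,-21.8,-33.2,-73.8,30,-0.1],[-15,17.9,-25.3,-32,-83,34.3,-0.1],[-15,17.9,-25.3,-32,-83,34.3,-0.1],[-15,17.9,-25.3,-32,-83,34.3,-0.1],[-15,17.9,-25.3,-32,-83,34.3,-0.1]],
  ],
)

```text
time_s: 37.85
position: [0.5911, 0.0304, 0.1304]
tcp_rot: [[-0.988, -0.156, -0.0], [-0.156, 0.988, -0.002], [0.001, -0.002, -1.0]]
force: [0.3, -0.3, 0.1]
opening: 0.447
grasp_force: 0.0
```

```bash
python3 - <<'E'
from plan import *
s=bot.read_state();cw=bot.camera_model('wrist');w=save('wrist','w15');print(s['position'],np.round(s['joint_positions']));wsticks(w,cw)
show([grasp((.6174,.036),188.9,.028,.016,0)])
E
```

```text
[0.59105725 0.03035195 0.13040572] [  -8.   35.   92.   -0.   53. -107.]
[523. 235.] ctr [0.5919 0.2226] size [0.011 0.073] ang 90.0 x [0.587 0.597]
[320. 218.] ctr [0.6062 0.0338] size [0.018 0.079] ang 9.6 x [0.566 0.646]
[552. 142.] ctr [0.5069 0.219 ] size [0.009 0.05 ] ang 1.6 x [0.481 0.533]
[607.  51.] ctr [0.4312 0.2375] size [0.018 0.051] ang 101.2 x [0.418 0.445]
[496. 126.] ctr [0.5088 0.1675] size [0.016 0.174] ang 179.0 x [0.421 0.597]
[38. 89.] ctr [ 0.538  -0.2168] size [0.041 0.19 ] ang 150.8 x [0.448 0.63 ]
[16. 26.] ctr [ 0.4865 -0.2269] size [0.026 0.038] ang 175.7 x [0.466 0.507]
[0.1, 0.2, 11.5, -0.1, 0.0, 0.0] q [-8.0, 46.0, 95.0, -0.0, 39.0, -107.0] 0.0
```

apply_moves(
  steps=[
    [[0.1,0.1,4,0,0,0,-0.1],[0.1,0.1,8,0,0,0,-0.1],[0.1,0.1,11,0,0,0,-0.1],[0.1,0.1,11.5,0,0,0,-0.1],[0.1,0.1,11.5,0,0,0,-0.1],[0.1,0.1,11.5,0,0,0,-1],[0.1,0.1,11.5,0,0,0,-1],[0.1,0.1,11.5,0,0,0,-1],[0.1,0.1,11.5,0,0,0,-1],[0.1,0.1,8,0,0,0,-1],[0.1,0.1,3,0,0,0,-1],[0.1,0.1,-2,0,0,0,-1],[0.1,0.1,-7,0,0,0,-1],[0.1,0.1,-12,0,0,0,-1],[0.1,0.1,-12,0,0,0,-1]],
  ],
)

```text
time_s: 39.78
position: [0.591, 0.0323, 0.2546]
tcp_rot: [[-0.988, -0.155, 0.009], [-0.155, 0.988, -0.001], [-0.009, -0.003, -1.0]]
force: [1.0, 0.2, -0.5]
opening: 0.209
grasp_force: 30.0
```

```bash
python3 - <<'E'
from plan import *
p=place(.051,.25);p=(p[0]+[.0,-.003,0],p[1])
show([mid(195,10,[.58,-.02,.26]),mid(205,30,[.57,-.08,.27]),mid(212,50,[.57,-.14,.27]),mid(225,70,[.58,-.2,.26]),p])
E
```

```text
[1.9, -5.0, -0.5, 0.3, 10.5, -6.1] q [-11.0, 29.0, 80.0, -4.0, 80.0, -115.0] 0.0
[3.8, -10.8, -1.5, 4.0, 30.3, -15.8] q [-11.0, 37.0, 70.0, -17.0, 98.0, -124.0] 0.0
[4.7, -16.7, -1.5, 9.8, 49.8, -21.7] q [-10.0, 45.0, 63.0, -33.0, 110.0, -133.0] 0.0
[4.7, -22.8, -0.5, 21.7, 68.0, -31.6] q [-9.0, 52.0, 64.0, -54.0, 111.0, -141.0] 0.0
[4.5, -27.9, 0.5, 32.0, 83.0, -34.3] q [-10.0, 59.0, 65.0, -70.0, 112.0, -142.0] 0.0
```

apply_moves(
  steps=[
    [[1.9,-5,-0.5,0.3,10.5,-6.1,-1],[1.9,-5,-0.5,0.3,10.5,-6.1,-1],[3.8,-10.8,-1.5,4,30.3,-15.8,-1],[3.8,-10.8,-1.5,4,30.3,-15.8,-1],[3.8,-10.8,-1.5,4,30.3,-15.8,-1],[4.7,-16.7,-1.5,9.8,49.8,-21.7,-1],[4.7,-16.7,-1.5,9.8,49.8,-21.7,-1],[4.7,-16.7,-1.5,9.8,49.8,-21.7,-1],[4.7,-22.8,-0.5,21.7,68,-31.6,-1],[4.7,-22.8,-0.5,21.7,68,-31.6,-1],[4.7,-22.8,-0.5,21.7,68,-31.6,-1],[4.5,-27.9,0.5,32,83,-34.3,-1],[4.5,-27.9,0.5,32,83,-34.3,-1],[4.5,-27.9,0.5,32,83,-34.3,-1],[4.5,-27.9,0.5,32,83,-34.3,-1],[4.5,-27.9,0.5,32,83,-34.3,-1]],
  ],
)

```text
time_s: 41.78
position: [0.5878, -0.2502, 0.2473]
tcp_rot: [[-0.028, -0.783, -0.621], [-0.043, 0.622, -0.782], [0.999, 0.004, -0.051]]
force: [0.6, -0.1, 0.1]
opening: 0.203
grasp_force: 30.0
```

```bash
python3 - <<'E'
from plan import *
tipcheck(.051)
E
```

```text
tip [ 0.5858 -0.2521  0.164 ] err stand x,y mm [ 0.1 -1. ] top err 3.3 tool fix cm [ 0.01 -0.03  0.09]
```

apply_moves(
  steps=[
    [[-3,0,0.1,0,0,0,-1],[-6,0,0.2,0,0,0,-1],[-8.8,0,0.3,0,0,0,-1],[-8.8,0,0.3,0,0,0,-1],[-8.8,0,0.3,0,0,0,-1]],
  ],
)

```text
time_s: 42.4
position: [0.5879, -0.2488, 0.1588]
tcp_rot: [[-0.025, -0.783, -0.621], [-0.042, 0.621, -0.782], [0.999, 0.006, -0.048]]
force: [-0.0, -0.3, -0.6]
opening: 0.204
grasp_force: 30.0
```

```bash
python3 - <<'E'
from plan import *
tipcheck(.051)
E
```

```text
tip [ 0.5857 -0.2508  0.0756] err stand x,y mm [ 0.7 -2.1] top err 2.0 tool fix cm [ 0.01 -0.11  0.19]
```

Release, rise, then back off towards +y so the cameras can see the scene.

apply_moves(
  steps=[
    [[0,0,0,0,0,0,-0.1],[0,0,0,0,0,0,-0.1],[0,0,0,0,0,0,-0.1],[0,0,0,0,0,0,-0.1],[3,0,0,0,0,0,-0.1],[7,0,0,0,0,0,-0.1],[11,0,0,0,0,0,-0.1],[11,0,-5,0,0,0,-0.1],[11,2,-10,0,0,0,-0.1],[11,2,-14,0,0,0,-0.1],[11,2,-14,0,0,0,-0.1]],
  ],
)

```text
time_s: 43.78
position: [0.6574, -0.1286, 0.2734]
tcp_rot: [[-0.024, -0.786, -0.618], [-0.043, 0.618, -0.785], [0.999, 0.007, -0.048]]
force: [-0.4, -0.9, -1.2]
opening: 0.449
grasp_force: 0.0
```

```bash
python3 - <<'E'
from plan import *
sc=save('scene','s16');t=save('top','t16');cs=bot.camera_model('scene');ct=bot.camera_model('top');b5=cv2.imread('pics/s5.png')
for k,yk in((1,-.051),(2,-.017),(3,.017),(4,.051)):
    u,v=proj(cs,o+X*.06+Y*yk+Z*.112).astype(int);print(k,b5[v-3:v+4,u-3:u+4].mean((0,1)).round(),sc[v-3:v+4,u-3:u+4].mean((0,1)).round())
def cc(im,lo,hi,roi,mn=15):
    x0,y0,x1,y1=roi;m=cv2.inRange(cv2.cvtColor(im,cv2.COLOR_BGR2HSV)[y0:y1,x0:x1],lo,hi)
    return [(np.round(np.array(cv2.minAreaRect(c)[0])+[x0,y0],1).tolist(),np.round(cv2.minAreaRect(c)[1],1).tolist()) for c in blobs(m,mn)]
print('medal top',cc(t,(15,150,100),(32,255,255),(365,170,430,235)))
print('medal in bed expected',proj(ct,[.4752,-.255,.0096]))
t0=cv2.imread('pics/top0.png')
for nm,roi in(('jar',(275,92,305,130)),('br',(275,215,305,240)),('br2',(320,215,352,240)),('br3',(322,108,352,130)),('tape',(230,95,268,132))):
    x0,y0,x1,y1=roi;d=cv2.absdiff(t0[y0:y1,x0:x1],t[y0:y1,x0:x1]).mean();print(nm,round(d,1))
print('bench sticks top',cc(t,(5,60,60),(30,255,255),(285,135,345,215)))
print('tray scene diff',cv2.absdiff(cv2.imread('pics/s12.png')[160:245,385:500],sc[160:245,385:500]).mean())
d=cv2.absdiff(cv2.imread('pics/scene0.png'),sc).max(2)>50
cs_=blobs(cv2.morphologyEx(d.astype(np.uint8),cv2.MORPH_OPEN,np.ones((3,3))),20)
for c in cs_: print(cv2.boundingRect(c))
print(bot.read_state()['time_s'])
E
```

```text
1 [ 61.  86. 110.] [ 70.  98. 124.]
2 [ 62.  89. 114.] [131. 164. 188.]
3 [ 64.  94. 122.] [138. 172. 198.]
4 [ 67.  98. 127.] [141. 174. 200.]
medal top [([391.5, 203.0], [20.0, 21.0])]
medal in bed expected [391.58947579 203.23799662]
jar 24.2
br 7.5
br2 7.6
br3 34.9
tape 74.1
bench sticks top []
tray scene diff 70.64818414322251
(325, 256, 32, 34)
(249, 254, 10, 8)
(213, 254, 11, 8)
(231, 253, 11, 13)
(307, 221, 19, 31)
(29, 138, 17, 10)
(5, 124, 9, 6)
(0, 112, 97, 69)
(283, 68, 62, 41)
(314, 55, 231, 219)
(263, 40, 11, 4)
(442, 0, 57, 33)
(322, 0, 116, 60)
(233, 0, 88, 50)
(0, 0, 71, 120)
43.875
```

```bash
python3 - <<'E'
from plan import *
a=cv2.imread('pics/t7.png')
for f in('t8','t11','t14','t16'): 
    b=cv2.imread(f'pics/{f}.png'); print(f,'tray',cv2.absdiff(a,b)[155:220,170:258].mean().round(1))
for n in('s6','s7','s9','s11','s12','s14'):
    b=cv2.imread(f'pics/{n}.png');print(n,cv2.absdiff(b,cv2.imread('pics/s7.png'))[165:235,385:500].mean().round(1))
    print('  jar/tape',cv2.absdiff(b,cv2.imread('pics/scene0.png'))[255:305,400:490].mean().round(1))
E
```

```text
t8 tray 2.1
t11 tray 68.9
t14 tray 87.7
t16 tray 80.8
s6 1.6
  jar/tape 9.9
s7 0.0
  jar/tape 9.0
s9 13.3
  jar/tape 17.0
s11 11.6
  jar/tape 17.0
s12 1.6
  jar/tape 10.0
s14 25.2
  jar/tape 16.7
```

```bash
python3 - <<'E'
from plan import *
def c(im,lo,hi,roi):
    x0,y0,x1,y1=roi;m=cv2.inRange(cv2.cvtColor(im,cv2.COLOR_BGR2HSV)[y0:y1,x0:x1],lo,hi);b=max(blobs(m,5),key=cv2.contourArea);return np.round(np.array(cv2.minEnclosingCircle(b)[0])+[x0,y0],1)
for f in('top0','t3','t7','t8'):
    t=cv2.imread(f'pics/{f}.png');print(f,'tape',c(t,(22,130,110),(35,255,255),(225,90,272,135)),'jar',c(t,(5,0,170),(40,90,255),(275,92,307,125)))
a=cv2.imread('pics/scene0.png')
for n in('s2','s4','s7','s12'):
    b=cv2.imread(f'pics/{n}.png');d=cv2.absdiff(a,b).max(2)>40;d[:235]=0
    print(n,[cv2.boundingRect(k) for k in blobs(d,15)],'tape',c(b,(22,130,110),(35,255,255),(435,245,495,295)),a[280,410],b[280,410])
E
```

```text
top0 tape [249.  114.1] jar [289.6 105.8]
t3 tape [249.  114.1] jar [289.4 105.7]
t7 tape [249.  114.1] jar [289.4 105.7]
t8 tape [249.  114.1] jar [289.3 105.9]
s2 [] tape [464.9 269.9] [ 49  74 111] [ 46  73 110]
s4 [] tape [465.1 269.7] [ 49  74 111] [ 48  74 113]
s7 [] tape [465.2 269.3] [ 49  74 111] [ 52  78 116]
s12 [(213, 253, 11, 10), (311, 235, 15, 17)] tape [464.9 269.9] [ 49  74 111] [ 53  78 117]
```

```bash
python3 -c "
from rig import bot
s=bot.read_state();print(s['force'],s['time_s']);print(bot.hand_in())"
```

```text
[-0.28800287 -0.70136635 -0.32041966] 43.875
the job is handed in; nothing more can be done
None
```

I handed the job in at 43.9 s: the medal lies flat in the red bed, all three sticks on the bench stand in slots 2, 3 and 4, the tray is back down flat, and the jar, brownies and tape roll look untouched (though I last saw the tray, jar and tape clearly at about 30 s, before the arm blocked the view).

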